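# Hang the vacuum lifter on the spring balancer

### The job

Hang the vacuum lifter on the tool balancer: push its top ring in through the sprung gate of the snap hook so that the gate snaps shut behind it, and let it hang there. Only then swing the red lock lever down from locked to its free stop. Leave the other things on the table where they are.

Things in the scene. Friction and masses are not known exactly. Their poses are not given: they have to be found in the camera images.
- lifter: Battery vacuum lifter, about 0.45 kg, standing on its blue suction cup (58 mm across, 30 mm high). White body 44 mm (x) by 42 mm (y), from 30 to 110 mm above the cup's rim, then a neck 20 mm across up to 130 mm. A rigid steel ring (wire 5 mm, inside 36 mm) on top in its y-z plane, its hole facing along x; highest point 172 mm. The same either way round. Origin: centre of the underside, z up.
- lifter_grip (a point): Where to grasp the lifter: on its vertical axis, 70 mm above the cup's rim, in the middle of its body, between the grey grip panels on its two y faces, 42 mm apart. Axes as the lifter's.
- ring_top (a point): Centre of the 5 mm wire at the very top of the lifter's ring, on the lifter's vertical axis, 99 mm above lifter_grip.
- hook_seat (a point): Bottom of the snap hook's bowl, where the ring's top wire (its centre) rests when hung; 205 mm above the table. x points inward from the gate side (robot's side) to the spine; hook lies in the x-z plane, 8 mm bar: bowl x -14 to +14 mm inside, lowest point z -10.5, nose tip x -18 with its top at z +12, spine x +18, head above z +46, brass gate at x -12. Fixed, does not swing.
- gate (a joint): Hook's gate: 0 shut, grows as pressed inward, up to 0.75 rad. Hinged at its top 50 mm above hook_seat, 44 mm long, about 2 N opens it. The ring goes in along hook_seat's +x, its hole facing x, top wire over the nose (wire centre z +15 to +27 mm), so the nose enters the ring; once past x -11 mm it is lowered to the seat and the gate springs shut behind it as it passes z +8.
- station: Balancer stand, fixed; origin on the table right below hook_seat, same axes. Blue balancer drum above the hook: 92 mm across, x -31 to +32 mm, z 276 to 368 mm above the table. Boom (z 429 to 461 mm) from above the drum to a square 40 mm post at x +130, y -220 mm on a 130 mm base plate.
- lock_lever (a joint): Red drum-lock lever on the balancer's front (towards the robot): 0 = level, pointing along hook_seat's +y (locked, red mark); 1.05 rad = down at its stop, 60 degrees below level (free, green mark). It swings square to hook_seat's x, stays where it is left, and takes about 1.5 N at the knob.
- lever_pivot (a point): Lever's pivot on the balancer's front face, 96 mm above hook_seat and 31 mm on its -x side; same axes as hook_seat.
- lever_knob (a point): Middle of the lever's red knob, a round peg 16 mm across and 28 mm long pointing towards the robot (hook_seat's -x); 52 mm from the pivot along the lever and 21 mm in front of it. Axes turn with the lever.
- sanitiser: White sanitiser bottle with blue cap, 64 mm across, 170 mm tall; origin at the centre of its underside. Bystander.
- tape_roll: Orange roll of packing tape lying flat, 100 mm across, 48 mm high; origin at the centre of its underside. Bystander.
- label_roll: White roll of labels lying flat, 90 mm across, 55 mm high; origin at the centre of its underside. Bystander.
- spare_cup: Loose spare blue suction cup, 58 mm across, 30 mm high; origin at the centre of its underside. Bystander.
- cutter: Yellow safety carton cutter lying flat, 130 x 26 x 16 mm; origin at the centre of its underside. Bystander.
- pack_b: Sealed black food tray, 188 x 142 x 36 mm; origin at the centre of its underside. Bystander.
Things that resemble listed ones, but are neither listed nor needed, are in the scene too. Leave any orange look-alike of the lifter alone.

How it is judged:
By the outcome, as a careful person would: the job done as asked, in the order asked, and still so for the second after the job is handed in, with the robot touching nothing.
It also fails if it takes over 56 s, if anything falls off the work surface, if the arm or the gripper's body presses on something with over 40 N, if the wrist force passes 120 N, or if a joint passes its speed limit or range.

### The arm

A 6-joint arm with a two-finger parallel gripper is mounted at the origin on the work surface. World frame = base frame: x ahead of the robot, y to its left, z up, the work surface at z = 0. Lengths are in mm, angles in rad, forces in N, time in s.
With the tool pointing down it reaches from about 275 to 750 mm from the base axis. Payload 10.2 kg.
Tool frame: the origin (TCP) lies midway between the tips of the shut fingers; the grasp point (between the pads) lies grasp_offset behind it (grasp_offset is the distance from the TCP to the grasp point, in mm); x points along the fingers, z is the direction in which the jaws open and shut, and the axes are right-handed (so a half turn about x gives the same grasp; the last joint's range is limited). The gripper opens to 85 mm and grips with 20 to 120 N. Pads are 22 mm wide; open, the fingers measure 114 mm over their backs; the gripper's body (76 mm by 85 mm) begins 54 mm behind the grasp point. The pads swing forward as they close: fully open they stand 13 mm farther back than shut.
Start: joints at [-1.564, 0.313, 1.498, -0, 1.331, -0.223], TCP at [119.572, -511.208, 231.294] pointing down, gripper open.
Joint ranges: [-2.94, 2.94], [-0.97, 2.17], [0.19, 2.56], [-1.23, 4.37], [0.02, 3.11], [-2.88, 2.88]. Speed limits (rad/s): [2.39, 2.39, 3.01, 3.14, 3.14, 3.14].

### API

Orientations are given as a unit quaternion [w, x, y, z].
In Python, from rig import sense, capture, calibration, finish_job, grasp_offset gives the robot as it stands.
- The arm moves only by the shell command python3 -m jog 'ROWS' [FORCE]. ROWS is JSON, a list of rows, each an object with "linear": the shift along the tool's x, y, z scaled (see below), a list of three; "rotation": the turn, a rotation vector about the tool's x, y, z scaled (see below), a list of three; "grip": the finger opening in mm, from 0 to 85.4. A call has 1 to 20 rows; each row is the pose to reach, as a shift and turn from the pose measured when the call began, along the tool's axes at that moment; what a row does not reach only later rows make up. The controller multiplies each number of a shift by 0.3 m and each number of a turn by 0.5 rad. A row lasts 1/12 s, in which the tool goes at most 41.7 mm and 7.16 degrees, less where a joint would pass 70% of its speed; a pose out of reach is approached as far as the arm can. A call with a number of a shift or a turn outside -1 to 1 is refused whole. A call with a gripper value outside its range is refused whole. The fingers move at their own pace and stop on an object; FORCE is the grip in N (left out, the last holds). Time passes only in rows, so rows that repeat a pose let the fingers close. It gives the time, the measured TCP pose, the force and the opening at its end, in the units of the state.
- sense(): the state, without advancing time (a new reading comes with each control period).
- capture(name): name is "scene" or "top" or "wrist"; returns (picture, depth): 480x640x3 uint8, red, green, blue; 480x640 float32, mm along the optical axis (not along the pixel's ray), 0 where there is no reading.
- calibration(name): a dict with "intrinsics" (3x3 intrinsics, pixels), "dist" ([k1, k2, p1, p2, k3] as OpenCV has them; the pictures are not rectified), "world_from_camera" (4x4, takes a point from camera to world coordinates). Camera axes: x right, y up, looking along -z (the intrinsics and any distortion apply to the point x, -y, -z); pixel columns grow to the right and rows downward; lengths in mm; the calibration is good to about 2 mm. A picture is of the moment at which its call begins: read the wrist's pose just before it. calibration takes no time and is no camera call; for the wrist camera it gives the pose at the moment of the call.
- finish_job(): hands the job in, once; it reports no verdict.
The state is a dict: "time_s": time; "joints": joint angles; "dq": joint speeds; "tau": joint torques, N m; "eef_pos": TCP position; "ee_rot": TCP orientation; "force": force on the tool from outside, world axes, zero at the start; "wrist_torque": the same for the moment, N m; "grip_width": opening from 0.0 (shut) to 1.0 (fully open).
Only numpy, scipy, OpenCV 4.12 (cv2) and the standard library are available. Lean on these libraries where they do the work, as an engineer would, in place of code of your own. Each camera call takes 0.05 s, during which the arm holds its last target.

## Working session

There is one attempt and no reset: what is moved stays moved. The work goes in short steps, Python scripts to look and compute and a shell command to move; the robot and the scene stay as the last step left them, time stands still between calls to the robot, and variables do not carry over. Pictures are saved under pics/ and viewed, and the job is handed in when it is done.

```bash
ls; mkdir -p pics; python3 - <<'E'
from rig import sense,capture,calibration,grasp_offset
import cv2,numpy as np
print(sense(),grasp_offset)
for n in("scene","top","wrist"):
    c=calibration(n);print(n,c)
    p,d=capture(n);cv2.imwrite(f"pics/{n}0.png",p[:,:,::-1]);np.savez(f"{n}0.npz",p=p,d=d,K=c["intrinsics"],D=c["dist"],T=c["world_from_camera"])
E
```

```text
pics
{'time_s': 0.0, 'joints': array([-1.56439559e+00,  3.13496543e-01,  1.49847452e+00,  6.58770469e-06,
        1.33097918e+00, -2.23419458e-01]), 'dq': array([ 6.76045501e-04, -1.03696352e-03, -9.98714052e-04, -9.03043785e-04,
       -1.83673714e-03, -6.74755777e-05]), 'tau': array([ 1.71814042e-05, -4.12267184e+01, -2.59743243e+01, -1.37315001e-04,
        4.11693327e-03, -9.33457642e-06]), 'eef_pos': array([ 119.57439036, -510.9300932 ,  230.69716412]), 'ee_rot': array([ 0.55373188,  0.43974977,  0.55432965, -0.43899862]), 'force': array([-0.51162065,  0.78988824, -0.6750029 ]), 'wrist_torque': array([-0.01693676,  0.04373665, -0.02697596]), 'grip_width': 1.0009961456110723} 18.700000000000003
scene {'intrinsics': array([[520.93204426,   0.        , 317.3397049 ],
       [  0.        , 520.93204426, 245.35321225],
       [  0.        ,   0.        ,   1.        ]]), 'dist': array([0.01083985, 0.        , 0.        , 0.        , 0.        ]), 'world_from_camera': array([[ 3.87359037e-01, -5.46796459e-01,  7.42271250e-01,
         1.48280198e+03],
       [ 9.21923875e-01,  2.32411
[... 758 characters left out ...]
[ 0.00000000e+00,  0.00000000e+00,  0.00000000e+00,
         1.00000000e+00]])}
wrist {'intrinsics': array([[413.42174025,   0.        , 327.81719146],
       [  0.        , 413.42174025, 240.85474076],
       [  0.        ,   0.        ,   1.        ]]), 'dist': array([-0.02313351,  0.        ,  0.        ,  0.        ,  0.        ]), 'world_from_camera': array([[ 2.27347853e-01,  9.29374685e-01,  2.90818927e-01,
         1.94419523e+02],
       [-9.73812823e-01,  2.17353487e-01,  6.66786929e-02,
        -4.93077366e+02],
       [-1.24101849e-03, -2.98362457e-01,  9.54451834e-01,
         3.73255390e+02],
       [ 0.00000000e+00,  0.00000000e+00,  0.00000000e+00,
         1.00000000e+00]])}
```

View pics/scene0.png

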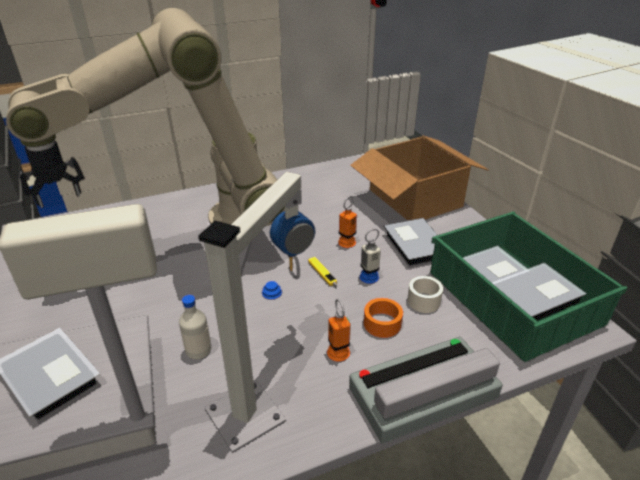

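View pics/top0.png

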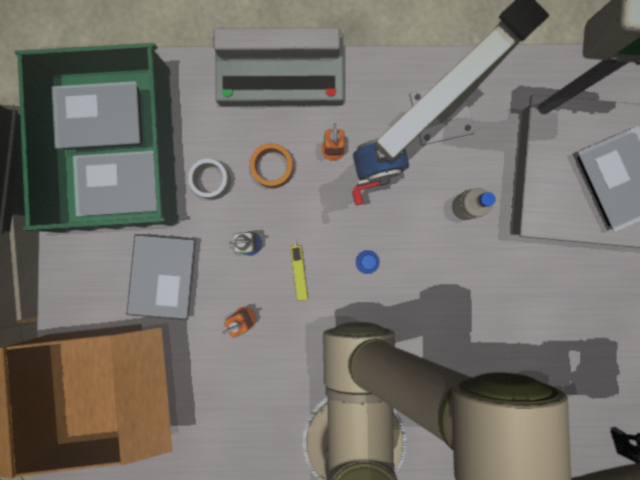

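View pics/wrist0.png

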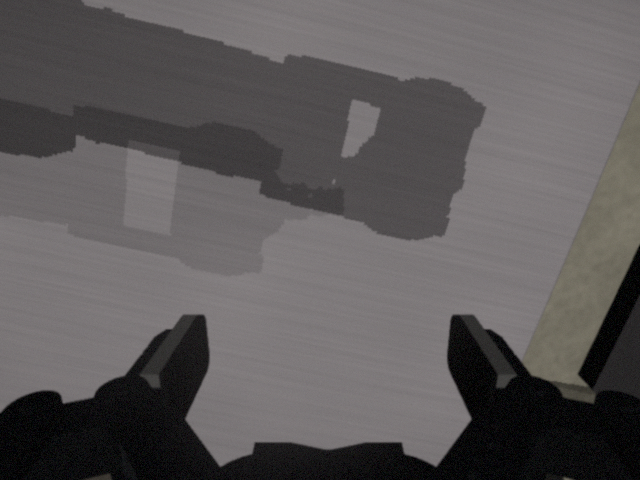

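The scene shows the lifter (white body, blue cup) at scene (370,258) / top (245,243). Things that could be mistaken for it are the orange look-alikes at top (335,143) and (238,320), and the spare blue cup at top (367,262). I choose the white one at top (245,243) and check it in a close crop.

```bash
python3 - <<'E'
import cv2,numpy as np
t=cv2.imread("pics/top0.png");s=cv2.imread("pics/scene0.png")
a=cv2.resize(t[200:290,200:290],(400,400),interpolation=cv2.INTER_CUBIC)
b=cv2.resize(s[215:295,330:410],(400,400),interpolation=cv2.INTER_CUBIC)
c=cv2.resize(t[125:215,325:425],(400,400//1),interpolation=cv2.INTER_CUBIC)
cv2.imwrite("pics/crop1.png",np.hstack([a,b]))
d=cv2.resize(s[180:280,250:350],(400,400),interpolation=cv2.INTER_CUBIC)
cv2.imwrite("pics/crop2.png",np.hstack([c,d]))
E
```

```text
(no output)
```

View pics/crop1.png

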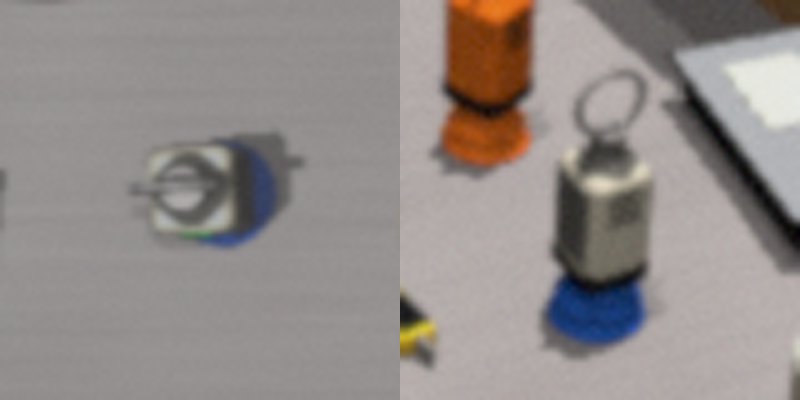

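View pics/crop2.png

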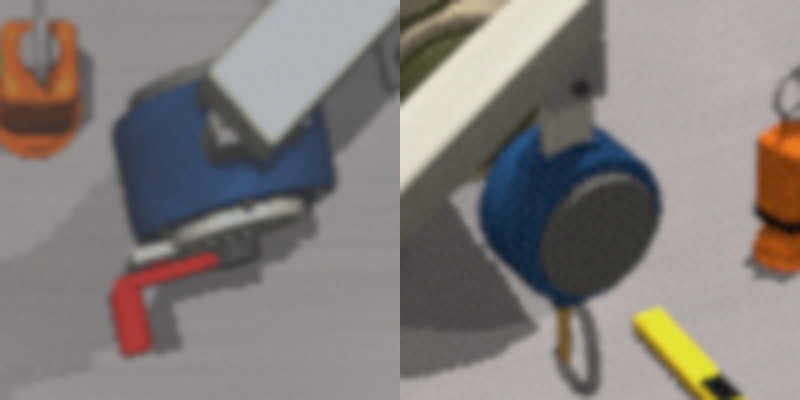

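The crops confirm it: white body, grey panel, steel ring and blue cup. In the top view the ring plane runs close to horizontal. The red lever (top, about (357,203) to (385,181)) points image-left, so it is in the locked position. Next I measure.

```bash
cat > h.py <<'E'
import numpy as np,cv2
from scipy.spatial.transform import Rotation as R
def ld(n): 
    z=np.load(n+".npz");return z["p"],z["d"],z["K"],z["D"],z["T"]
def cloud(z,m):
    p,d,K,D,T=z
    v,u=np.nonzero(m&(d>0)); q=cv2.undistortPoints(np.stack([u,v],1).astype(float)[:,None],K,D)[:,0]
    Z=d[v,u]; c=np.stack([q[:,0]*Z,-q[:,1]*Z,-Z],1); return c@T[:3,:3].T+T[:3,3],u,v
def ray(z,u,v):
    p,d,K,D,T=z
    q=cv2.undistortPoints(np.array([[[u,v]]],float),K,D)[0,0]
    return T[:3,3],T[:3,:3]@np.array([q[0],-q[1],-1])
def onz(z,u,v,h):
    o,r=ray(z,u,v);return o+r*(h-o[2])/r[2]
def tri(z1,p1,z2,p2):
    a,r=ray(z1,*p1);b,s=ray(z2,*p2);x=np.linalg.lstsq(np.stack([r,-s],1),b-a,rcond=None)[0]
    P=a+r*x[0];Q=b+s*x[1];return (P+Q)/2,np.linalg.norm(P-Q)
def Rq(s): w,x,y,z=s["ee_rot"];return R.from_quat([x,y,z,w])
E
python3 - <<'E'
from h import *
t=ld("top0");s=ld("scene0")
from rig import sense
print("R0",Rq(sense()).as_matrix().round(3))
for nm,z in(("top",t),("scene",s)):
    p=z[0]; hsv=cv2.cvtColor(p,cv2.COLOR_RGB2HSV);H,S,V=hsv[...,0],hsv[...,1],hsv[...,2]
    red=((H<6)|(H>174))&(S>150)&(V>90); ora=(H>=6)&(H<16)&(S>150)&(V>90); blue=(H>95)&(H<130)&(S>110)
    for cn,m in(("red",red),("orange",ora),("blue",blue)):
        n,l,st,c=cv2.connectedComponentsWithStats(m.astype(np.uint8))
        for i in range(1,n):
            if st[i,4]>25:
                P,u,v=cloud(z,l==i); print(nm,cn,st[i],c[i].round(1),"med",np.median(P,0).round(),"lo",np.percentile(P,2,axis=0).round(),"hi",np.percentile(P,98,axis=0).round())
E
```

```text
R0 [[-0.     0.974  0.228]
 [ 0.001  0.228 -0.974]
 [-1.     0.    -0.001]]
top red [327  89   8   7  48] [330.5  91.5] med [819.  51.  56.] lo [811.  42.  51.] hi [825.  58.  59.]
top red [354 182  25  22 154] [361.1 192. ] med [555.   5. 299.] lo [535. -27. 294.] hi [570.  13. 307.]
top orange [323 131  21  29 262] [332.9 145.2] med [685.  48. 107.] lo [673.  24.   2.] hi [713.  68. 115.]
top orange [251 144  40  37 170] [265.  156.4] med [678. 214.  47.] lo [619. 147.  42.] hi [699. 235.  51.]
top orange [283 161   9  21  26] [289.1 170.5] med [639. 145.  47.] lo [614. 142.  42.] hi [659. 160.  51.]
top orange [226 314  17  12  97] [234.5 318.8] med [305. 261. 109.] lo [294. 246. 105.] hi [315. 280. 115.]
top orange [231 322  17  14  78] [240.5 329.7] med [282. 246. 109.] lo [271. 237. 104.] hi [297. 268. 114.]
top blue [361 145  44  29 468] [377.6 161.3] med [595. -14. 362.] lo [582. -64. 352.] hi [622.   2. 369.]
top blue [480 192  15  14 163] [487.2 198.9] med [ 555. -269.  169.] lo [ 542. -282.  160.] hi [ 567. -256.  173.]
top blue [356 251  23  22 400] [367.1 261.6] med [424
[... 701 characters left out ...]
5.  64.  27.]
scene blue [  9 132  21  31 273] [ 19.1 148.9] med [-1158.  -764.  -125.] lo [-1181.  -786.  -200.] hi [ 130. -547.  384.]
scene blue [ 36 181  31  35 689] [ 50.2 199.6] med [-1204.  -724.  -467.] lo [-1410.  -783.  -507.] hi [ 141. -524.  307.]
scene blue [271 212  43  44 676] [284.7 228.7] med [624. -59. 352.] lo [590. -78. 287.] hi [640.   2. 368.]
scene blue [360 270  19  14 189] [368.8 276.6] med [487. 235.  16.] lo [462. 218.   0.] hi [496. 263.  39.]
scene blue [262 281  20  18 266] [271.3 290.2] med [437. -39.  19.] lo [410. -60.   1.] hi [452. -15.  32.]
scene blue [182 295  13  13 131] [188.2 300.4] med [ 560. -271.  169.] lo [ 464. -283.   94.] hi [ 571. -258.  173.]
```

```bash
python3 - <<'E'
from h import *
t=ld("top0");s=ld("scene0")
A=np.ones((480,640),bool)
Pt,ut,vt=cloud(t,A);Ps,us,vs=cloud(s,A)
for nm,P,u,v in(("top",Pt,ut,vt),("scene",Ps,us,vs)):
    near=np.hypot(P[:,0]-475,P[:,1]-240)<60
    for lo,hi in((100,118),(122,160),(160,180)):
        m=near&(P[:,2]>lo)&(P[:,2]<hi); Q=P[m]
        if len(Q)>3:
            r=cv2.minAreaRect(Q[:,:2].astype(np.float32)); print(nm,lo,hi,m.sum(),"mean",Q.mean(0).round(1),"rect",r,"zmed",np.median(Q[:,2]))
    m=near&(P[:,2]>112); 
    if m.sum()>5: 
        Q=P[m];print("ring",Q.mean(0).round(1),Q[:,2].max(), np.linalg.svd(Q[:,:2]-Q[:,:2].mean(0))[2][0])
# lifter body top via white mask in top image
p=t[0].astype(int); sub=np.zeros((480,640),bool); sub[225:262,220:275]=1
# drum front disc & knob
for nm,P in(("top",Pt),("scene",Ps)):
    m=(np.hypot(P[:,0]-600,P[:,1]+25)<110)&(P[:,2]>355)&(P[:,2]<372);Q=P[m]
    print(nm,"drum top",m.sum(),Q.mean(0).round(1),cv2.minAreaRect(Q[:,:2].astype(np.float32)) if m.sum()>5 else 0)
m=(np.hypot(Ps[:,0]-600,Ps[:,1]+25)<110)&(Ps[:,2]>150)&(Ps[:,2]<268);Q=Ps[m];print("hook scene",m.sum(),Q.mean(0).round(1),Q.min(0).round(),Q.max(0).round())
# red lever in top
hsv=cv2.cvtColor(t[0],cv2.COLOR_RGB2HSV);H,S,V=[hsv[...,i] for i in range(3)]
red=((H<8)|(H>172))&(S>130)&(V>70); red[:170]=0
P,u,v=cloud(t,red); k=P[:,2]>270; P=P[k];u=u[k];v=v[k]
for i in np.argsort(v): print(u[i],v[i],P[i].round(),end=' ; ')
E
```

```text
top 100 118 279 mean [470.5 243.7 108.6] rect ((471.30926513671875, 245.69747924804688), (42.435081481933594, 43.84619903564453), 89.77204132080078) zmed 108.51188681571011
top 122 160 73 mean [470.7 245.6 135.6] rect ((471.1321716308594, 246.02154541015625), (40.664878845214844, 20.14086151123047), 70.8759765625) zmed 132.0527707229412
top 160 180 44 mean [471.1 243.9 167.2] rect ((471.0904846191406, 246.1737518310547), (4.6579461097717285, 35.45214080810547), 3.4185454845428467) zmed 167.9030830215704
ring [470.9 244.2 137.3] 172.7567671107414 [ 0.12021889 -0.99274741]
scene 100 118 146 mean [480.3 239.7 108.5] rect ((475.9776306152344, 243.99452209472656), (42.06808090209961, 43.76112747192383), 88.81015014648438) zmed 108.79914674118817
scene 122 160 79 mean [472.6 243.9 136. ] rect ((470.35614013671875, 245.02406311035156), (41.907379150390625, 22.180763244628906), 73.93363189697266) zmed 131.7867620004389
scene 160 180 26 mean [472.1 243.  166.8] rect ((469.9044189453125, 243.8707733154297), (10.827502250671387, 36.061527252197266), 5.509612560272217) zmed 167.37046122521753
ri
[... 4655 characters left out ...]
58 200 [540.   7. 300.] ; 359 200 [540.   5. 301.] ; 360 200 [540.   3. 299.] ; 361 200 [540.   1. 299.] ; 355 201 [539.  12. 292.] ; 356 201 [539.  10. 295.] ; 357 201 [538.   9. 300.] ; 358 201 [538.   7. 299.] ; 359 201 [539.   5. 299.] ; 360 201 [538.   3. 300.] ; 361 201 [539.   1. 295.] ; 362 201 [539.  -1. 297.] ; 355 202 [537.  12. 294.] ; 356 202 [537.  10. 298.] ; 357 202 [537.   8. 295.] ; 358 202 [537.   7. 297.] ; 359 202 [536.   5. 301.] ; 360 202 [537.   3. 296.] ; 361 202 [537.   1. 300.] ; 356 203 [535.  10. 295.] ; 357 203 [535.   8. 296.] ; 358 203 [535.   7. 297.] ; 359 203 [535.   5. 299.] ; 360 203 [535.   3. 299.] ; 361 203 [535.   1. 296.] ; 357 204 [533.   8. 297.] ;
```

```bash
python3 - <<'E'
from h import *
t=ld("top0");s=ld("scene0")
A=np.ones((480,640),bool)
Pt,ut,vt=cloud(t,A);Ps,us,vs=cloud(s,A)
for nm,P in(("top",Pt),("scene",Ps)):
    m=(P[:,0]>560)&(P[:,0]<900)&(P[:,1]>-330)&(P[:,1]<20)&(P[:,2]>452)&(P[:,2]<468);Q=P[m]
    r=cv2.minAreaRect(Q[:,:2].astype(np.float32));print(nm,"boom",m.sum(),r,cv2.boxPoints(r).round(),np.median(Q[:,2]))
    m=(P[:,0]>560)&(P[:,0]<900)&(P[:,1]>-330)&(P[:,1]<20)&(P[:,2]>469)&(P[:,2]<520);Q=P[m]
    if m.sum()>5:
        r=cv2.minAreaRect(Q[:,:2].astype(np.float32));print(nm,"cap",m.sum(),r,np.median(Q,axis=0))
    # drum: cylinder horizontal edges: take blue points, heights
    m=(np.hypot(P[:,0]-608,P[:,1]+30)<85)&(P[:,2]>300)&(P[:,2]<372);Q=P[m]
    # fit axis dir: residual of circle z=322+sqrt(46^2-d^2) 
    from scipy.optimize import least_squares
    def f(x):
        c,sn=np.cos(x[2]),np.sin(x[2]); d=-(Q[:,0]-x[0])*sn+(Q[:,1]-x[1])*c; a=(Q[:,0]-x[0])*c+(Q[:,1]-x[1])*sn
        # distance to solid cylinder surface
        rr=np.hypot(d,Q[:,2]-x[3])-46; e=np.maximum(np.abs(a-.5)-31.5,0)
        side=np.minimum(np.abs(rr),np.abs(np.abs(a-.5)-31.5)); return np.hypot(side,e)
    for y0 in(.1,.3): print(nm,least_squares(f,[609,-29,y0,322],loss='soft_l1').x, len(Q))
cv2.imwrite("pics/c3.png",cv2.resize(t[0][0:150,380:560,::-1],(720,600),interpolation=cv2.INTER_CUBIC))
E
```

```text
top boom 4487 ((711.0708618164062, -164.30702209472656), (106.81495666503906, 366.70904541015625), 26.731670379638672) [[ 581.  -25.]
 [ 746. -352.]
 [ 841. -304.]
 [ 676.   23.]] 460.36480490514634
top cap 2120 ((770.2263793945312, -257.8076171875), (150.29080200195312, 58.22273254394531), 84.42510223388672) [ 772.14735916 -232.04999548  488.65148844]
top [ 6.07478388e+02 -3.23281202e+01  2.48733277e-01  3.20778422e+02] 1539
top [ 6.07478388e+02 -3.23281204e+01  2.48733178e-01  3.20778422e+02] 1539
scene boom 1702 ((718.6432495117188, -161.16062927246094), (106.02313232421875, 367.6568908691406), 28.672544479370117) [[ 584.  -25.]
 [ 760. -348.]
 [ 853. -297.]
 [ 677.   26.]] 460.36498910733644
scene cap 955 ((776.9790649414062, -255.15789794921875), (141.82594299316406, 66.31427764892578), 79.53724670410156) [ 788.08159945 -223.99550973  488.29274636]
scene [ 6.06561447e+02 -3.16308917e+01  2.12421165e-01  3.20902749e+02] 1390
scene [ 6.06561447e+02 -3.16308917e+01  2.12421165e-01  3.20902749e+02] 1390
```

View pics/c3.png

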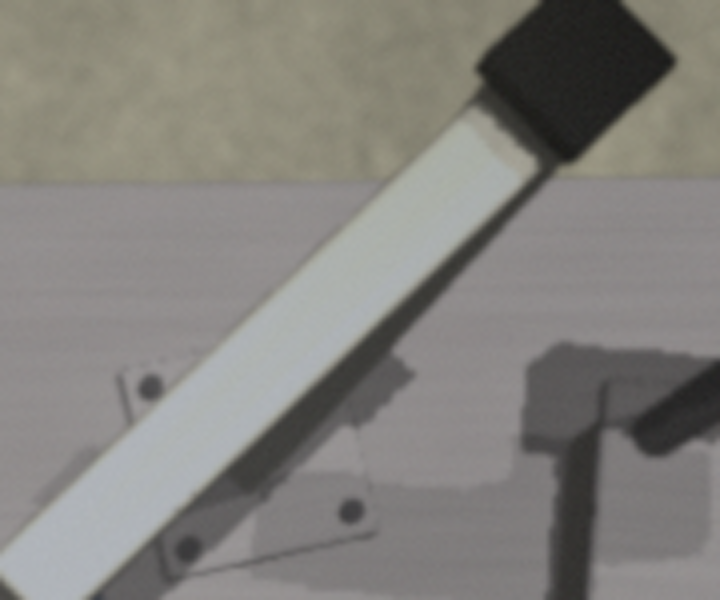

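Base-plate screws at crop (150,388), (188,548) and (351,511) give a hook yaw of about 13°. The drum fits give a hook at about (607,-32). The lifter is at (471,245.5) with yaw about 0.

One problem: the orange look-alike at (305,258) stands right where a tilted gripper with its camera underneath would have to go. So I will first pinch the ring from above and set the lifter down in the open at about (470,60), turned to the hook's yaw. Then I will regrasp the body there for hanging.

```bash
cat >> h.py <<'E'
def Rtool(x,z):
    x=np.array(x,float);x/=np.linalg.norm(x);z=np.array(z,float);z-=x*(x@z);z/=np.linalg.norm(z)
    return R.from_matrix(np.stack([x,np.cross(z,x),z],1))
def units(pos,Rt=None):
    from rig import sense
    s=sense();r=Rq(s);d=r.inv().apply(np.array(pos)-s["eef_pos"])/300
    w=(r.inv()*Rt).as_rotvec()/.5 if Rt is not None else np.zeros(3)
    print("lin",d.round(3),"rot",w.round(3),"dist",np.linalg.norm(d)*300,"ang",np.linalg.norm(w)*.5)
E
python3 - <<'E'
from h import *
t=ld("top0");print(onz(t,442.6,112.4,8))
units([235,-261,250],Rtool([0,0,-1],[1,0,0]))
E
```

```text
[ 781.99085016 -220.34219554    8.        ]
lin [-0.063  0.564 -0.724] rot [-2.682e+00 -1.000e-03 -2.000e-03] dist 276.03816237941953 ang 1.3410050539623497
```

```bash
python3 -m jog '[{"linear":[-0.06,0.56,-0.72],"rotation":[-0.9,0,0],"grip":40},{"linear":[-0.06,0.56,-0.72],"rotation":[-0.9,0,0],"grip":40},{"linear":[-0.06,0.56,-0.72],"rotation":[-0.9,0,0],"grip":40},{"linear":[-0.06,0.56,-0.72],"rotation":[-0.9,0,0],"grip":40},{"linear":[-0.06,0.56,-0.72],"rotation":[-0.9,0,0],"grip":40},{"linear":[-0.06,0.56,-0.72],"rotation":[-0.9,0,0],"grip":40},{"linear":[-0.06,0.56,-0.72],"rotation":[-0.9,0,0],"grip":40}]'
python3 - <<'E'
from h import *
from rig import sense
print(sense()['joints'].round(3))
units([355,0,260],Rtool([0,0,-1],[1,0,0]))
E
```

```text
time_s: 0.73
eef_pos: [234.6, -259.3, 249.3]
ee_rot: [0.638, 0.305, 0.638, -0.304]
force: [0.6, 0.6, 0.1]
grip_width: 0.468
[-1.175e+00 -1.060e-01  1.919e+00  1.000e-03  1.330e+00 -2.850e-01]
lin [-0.035  0.856 -0.419] rot [-1.78  -0.    -0.003] dist 286.058378024872 ang 0.8898061757287268
```

```bash
python3 -m jog '[{"linear":[-0.035,0.86,-0.42],"rotation":[-0.9,0,0],"grip":40},{"linear":[-0.035,0.86,-0.42],"rotation":[-0.9,0,0],"grip":40},{"linear":[-0.035,0.86,-0.42],"rotation":[-0.9,0,0],"grip":40},{"linear":[-0.035,0.86,-0.42],"rotation":[-0.9,0,0],"grip":40},{"linear":[-0.035,0.86,-0.42],"rotation":[-0.9,0,0],"grip":40},{"linear":[-0.035,0.86,-0.42],"rotation":[-0.9,0,0],"grip":40},{"linear":[-0.035,0.86,-0.42],"rotation":[-0.9,0,0],"grip":40}]'
python3 - <<'E'
from h import *
from rig import sense
print(sense()['joints'].round(3))
units([471,245.5,240],Rtool([0,0,-1],[1,0,0]))
E
```

```text
time_s: 1.32
eef_pos: [356.0, 3.3, 260.4]
ee_rot: [0.69, 0.155, 0.69, -0.154]
force: [0.6, -1.2, -0.1]
grip_width: 0.47
[-3.240e-01 -1.010e-01  1.885e+00  1.000e-03  1.357e+00  1.150e-01]
lin [0.069 0.894 0.003] rot [-0.879  0.002 -0.002] dist 268.8651189633293 ang 0.43961819686405484
```

```bash
python3 -m jog '[{"linear":[0.07,0.9,0],"rotation":[-0.88,0,0],"grip":40},{"linear":[0.07,0.9,0],"rotation":[-0.88,0,0],"grip":40},{"linear":[0.07,0.9,0],"rotation":[-0.88,0,0],"grip":40},{"linear":[0.07,0.9,0],"rotation":[-0.88,0,0],"grip":40},{"linear":[0.07,0.9,0],"rotation":[-0.88,0,0],"grip":40},{"linear":[0.07,0.9,0],"rotation":[-0.88,0,0],"grip":40},{"linear":[0.07,0.9,0],"rotation":[-0.88,0,0],"grip":40},{"linear":[0.07,0.9,0],"rotation":[-0.88,0,0],"grip":40}]'
cat > log.py <<'E'
from h import *
from rig import sense
import json
def log():
    s=sense();open("log.jsonl","a").write(json.dumps({k:np.array(s[k]).tolist() for k in("joints","eef_pos","ee_rot","dq")})+"\n");return s
E
python3 - <<'E'
from log import *
from rig import capture,calibration
s=log();print(s['joints'].round(3),s['dq'].round(2))
c=calibration("wrist");p,d=capture("wrist");cv2.imwrite("pics/w1.png",p[:,:,::-1]);np.savez("w1.npz",p=p,d=d,K=c["intrinsics"],D=c["dist"],T=c["world_from_camera"])
units([471,245.5,240],Rtool([0,0,-1],[1,0,0]))
E
```

```text
time_s: 1.98
eef_pos: [471.4, 250.9, 238.3]
ee_rot: [0.707, -0.001, 0.707, 0.002]
force: [-0.0, 0.3, -0.2]
grip_width: 0.471
[2.690e-01 3.280e-01 1.459e+00 1.000e-03 1.355e+00 2.650e-01] [-0.07 -0.07  0.09 -0.02  0.   -0.06]
lin [-0.005 -0.012  0.001] rot [ 0.006 -0.001 -0.001] dist 3.858832584652158 ang 0.0032141801549314957
```

View pics/w1.png

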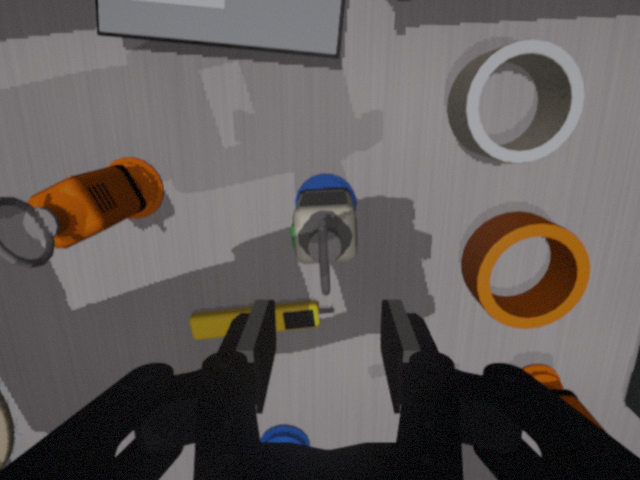

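The wrist view shows the lifter at (325,235), with its ring edge-on at (325,265) and midway between the fingers (x 275 and 382). I refine its position from this view and then go down.

```bash
python3 - <<'E'
from log import *
z=ld("w1");P,u,v=cloud(z,np.ones((480,640),bool))
m=(np.hypot(P[:,0]-471,P[:,1]-245)<50)
Q=P[m&(P[:,2]>140)&(P[:,2]<178)];print(len(Q),Q.mean(0).round(1),Q.min(0).round(1),Q.max(0).round(1),cv2.minAreaRect(Q[:,:2].astype(np.float32)))
Q=P[m&(P[:,2]>104)&(P[:,2]<116)];print(len(Q),cv2.minAreaRect(Q[:,:2].astype(np.float32)))
units([471,245.5,137],Rtool([0,0,-1],[1,0,0]))
E
```

```text
679 [469.4 252.3 165.8] [466.1 225.7 141.1] [472.7 269.7 173. ] ((469.5594177246094, 247.6956329345703), (5.001258373260498, 44.144432067871094), 3.242145299911499)
2332 ((468.7073974609375, 247.03436279296875), (44.980472564697266, 41.816837310791016), 3.1593992710113525)
lin [ 0.339 -0.012  0.001] rot [ 0.006 -0.001 -0.001] dist 101.66660280720755 ang 0.0032141801549314957
```

```bash
python3 -m jog '[{"linear":[0.33,-0.011,-0.003],"rotation":[0,0,0],"grip":40},{"linear":[0.33,-0.011,-0.003],"rotation":[0,0,0],"grip":40},{"linear":[0.33,-0.011,-0.003],"rotation":[0,0,0],"grip":40},{"linear":[0.33,-0.011,-0.003],"rotation":[0,0,0],"grip":20},{"linear":[0.33,-0.011,-0.003],"rotation":[0,0,0],"grip":0},{"linear":[0.33,-0.011,-0.003],"rotation":[0,0,0],"grip":0},{"linear":[0.33,-0.011,-0.003],"rotation":[0,0,0],"grip":0},{"linear":[0.33,-0.011,-0.003],"rotation":[0,0,0],"grip":0},{"linear":[0.33,-0.011,-0.003],"rotation":[0,0,0],"grip":0}]' 60
python3 - <<'E'
from log import *
s=log();print(s['joints'].round(3),s['eef_pos'],s['force'])
E
```

```text
time_s: 2.78
eef_pos: [470.7, 246.0, 141.5]
ee_rot: [0.708, -0.001, 0.706, 0.002]
force: [-2.2, -1.0, 6.6]
grip_width: 0.037
[2.610e-01 4.120e-01 1.605e+00 1.000e-03 1.122e+00 2.570e-01] [470.67214865 245.96424864 141.4636608 ] [-2.23032225 -1.03736652  6.58759304]
```

```bash
python3 -m jog '[{"linear":[-0.08,0,0],"rotation":[0,0,0],"grip":0},{"linear":[-0.15,0,0],"rotation":[0,0,0],"grip":0},{"linear":[-0.15,-0.1,0],"rotation":[-0.1,0,0],"grip":0},{"linear":[-0.15,-0.2,0],"rotation":[-0.2,0,0],"grip":0},{"linear":[-0.15,-0.3,0],"rotation":[-0.3,0,0],"grip":0},{"linear":[-0.15,-0.4,0],"rotation":[-0.4,0,0],"grip":0},{"linear":[-0.15,-0.5,0],"rotation":[-0.46,0,0],"grip":0},{"linear":[-0.15,-0.58,0],"rotation":[-0.46,0,0],"grip":0},{"linear":[-0.15,-0.62,0],"rotation":[-0.46,0,0],"grip":0},{"linear":[-0.15,-0.62,0],"rotation":[-0.46,0,0],"grip":0},{"linear":[-0.15,-0.62,0],"rotation":[-0.46,0,0],"grip":0}]'
python3 - <<'E'
from log import *
from rig import capture,calibration
s=log();print(s['joints'].round(3),s['eef_pos'],s['force'])
for n in("scene","wrist"):
    c=calibration(n);p,d=capture(n);cv2.imwrite(f"pics/{n}2.png",p[:,:,::-1]);np.savez(n+"2.npz",p=p,d=d,K=c["intrinsics"],D=c["dist"],T=c["world_from_camera"])
E
```

```text
time_s: 3.7
eef_pos: [471.0, 59.8, 186.4]
ee_rot: [0.703, -0.081, 0.701, 0.082]
force: [0.3, 1.0, -3.2]
grip_width: 0.033
[-0.122  0.244  1.712  0.002  1.183 -0.355] [471.03908232  59.77305212 186.43161893] [ 0.32343958  0.96125132 -3.23429667]
```

View pics/scene2.png

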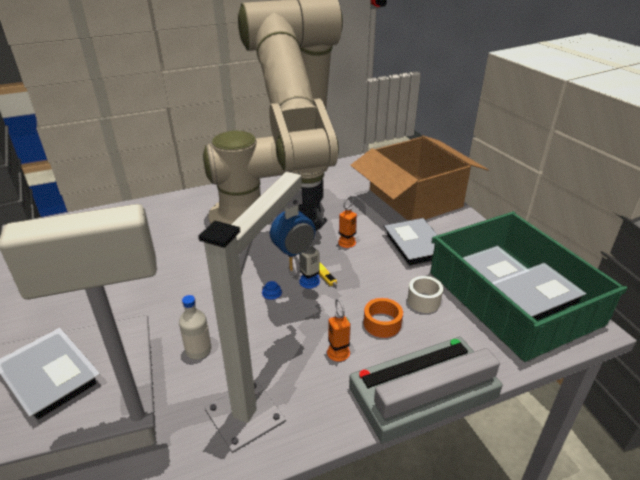

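View pics/wrist2.png

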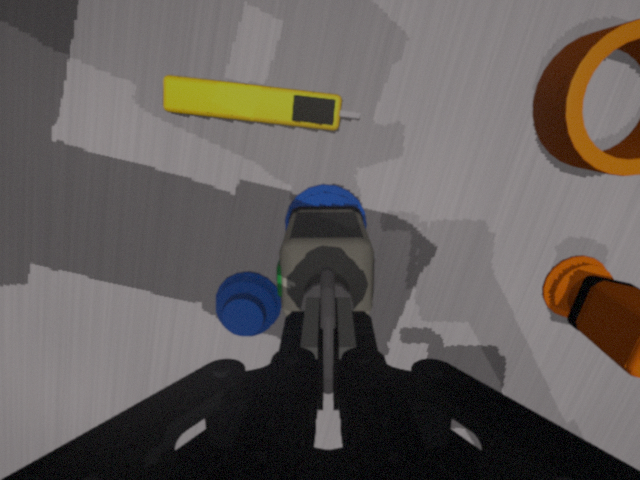

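The lifter hangs in the ring pinch (wrist (325,260)), clear of the cutter at (255,103) and the spare cup at (248,303). I set it down here.

```bash
python3 -m jog '[{"linear":[0.07,0,0],"rotation":[0,0,0],"grip":0},{"linear":[0.12,0,0],"rotation":[0,0,0],"grip":0},{"linear":[0.14,0,0],"rotation":[0,0,0],"grip":0},{"linear":[0.15,0,0],"rotation":[0,0,0],"grip":0},{"linear":[0.15,0,0],"rotation":[0,0,0],"grip":0},{"linear":[0.15,0,0],"rotation":[0,0,0],"grip":0}]'
python3 -m jog '[{"linear":[0,0,0],"rotation":[0,0,0],"grip":10},{"linear":[0,0,0],"rotation":[0,0,0],"grip":30},{"linear":[0,0,0],"rotation":[0,0,0],"grip":40},{"linear":[0,0,0],"rotation":[0,0,0],"grip":40},{"linear":[-0.1,0,0],"rotation":[0,0,0],"grip":40},{"linear":[-0.25,0,0],"rotation":[0,0,0],"grip":40},{"linear":[-0.35,0,0],"rotation":[0,0,0],"grip":60},{"linear":[-0.35,0,0],"rotation":[0,0,0],"grip":80}]'
python3 - <<'E'
from log import *
from rig import capture,calibration
s=log();print(s['joints'].round(3),s['eef_pos'],s['force'])
for n in("wrist",):
    c=calibration(n);p,d=capture(n);cv2.imwrite(f"pics/{n}3.png",p[:,:,::-1]);np.savez(n+"3.npz",p=p,d=d,K=c["intrinsics"],D=c["dist"],T=c["world_from_camera"])
z=ld("wrist3");P,u,v=cloud(z,np.ones((480,640),bool))
m=(np.hypot(P[:,0]-471,P[:,1]-60)<50)
Q=P[m&(P[:,2]>140)&(P[:,2]<178)];print(len(Q),Q.mean(0).round(1),Q.min(0).round(1),Q.max(0).round(1),cv2.minAreaRect(Q[:,:2].astype(np.float32)))
Q=P[m&(P[:,2]>104)&(P[:,2]<116)];print(len(Q),cv2.minAreaRect(Q[:,:2].astype(np.float32)))
# FK fit
import json
from scipy.optimize import least_squares
L=[json.loads(l) for l in open("log.jsonl")]
J=[l["joints"] for l in L]+[[-1.56439559,.313496543,1.49847452,0,1.33097918,-.223419458]]
E_=[l["eef_pos"] for l in L]+[[119.574,-510.93,230.697]]
Ro=[R.from_quat(np.roll(l["ee_rot"],-1)) for l in L]
def fk(p,j):
    a1,l,d1,L2,a3,d4,d6=p
    y=lambda a:R.from_euler('y',a); zz=lambda a:R.from_euler('z',a)
    r=zz(j[0]);P=r.apply([a1,l,d1]);r=r*y(j[1]);P=P+r.apply([0,0,L2]);r=r*y(j[2]);P=P+r.apply([a3,0,d4]);r=r*zz(j[3])*y(j[4]);P=P+r.apply([0,0,d6]);return P,r*zz(j[5])
p=least_squares(lambda p:np.concatenate([fk(p,j)[0]-e for j,e in zip(J,E_)]+[(p-np.array([0,116,300,350,0,350,250]))*1e-4]),[0,116,300,350,0,350,250]).x
print(p.round(1),[np.round(fk(p,j)[0]-e,1) for j,e in zip(J,E_)])
r=fk(p,J[0])[1];print((r.inv()*Ro[0]).as_matrix().round(2))
E
```

```text
time_s: 4.3
eef_pos: [471.5, 61.0, 141.9]
ee_rot: [0.704, -0.082, 0.701, 0.083]
force: [0.5, -0.6, -4.0]
grip_width: 0.035
time_s: 4.97
eef_pos: [473.3, 60.7, 253.5]
ee_rot: [0.707, -0.083, 0.697, 0.082]
force: [-0.2, -1.0, -0.1]
grip_width: 0.734
[-0.12   0.182  1.608  0.002  1.337 -0.355] [473.30781203  60.72235806 253.46276467] [-0.20735413 -1.01287637 -0.10908546]
616 [469.2  67.3 165.9] [463.2  42.4 148.6] [476.9  84.2 172.9] ((469.9822082519531, 63.201377868652344), (4.854167938232422, 42.98640823364258), 13.171363830566406)
2153 ((469.36993408203125, 62.44873809814453), (45.03773498535156, 41.08578872680664), 13.458314895629883)
[  0.  116.3 201.3 438.9  39.  397.5 255.3] [array([-0.,  0., -0.]), array([-0.,  0.,  0.]), array([ 0.,  0., -0.]), array([ 0.,  0., -0.]), array([-0., -0.,  0.])]
[[ 0.  0. -1.]
 [ 0.  1.  0.]
 [ 1. -0.  0.]]
```

View pics/wrist3.png

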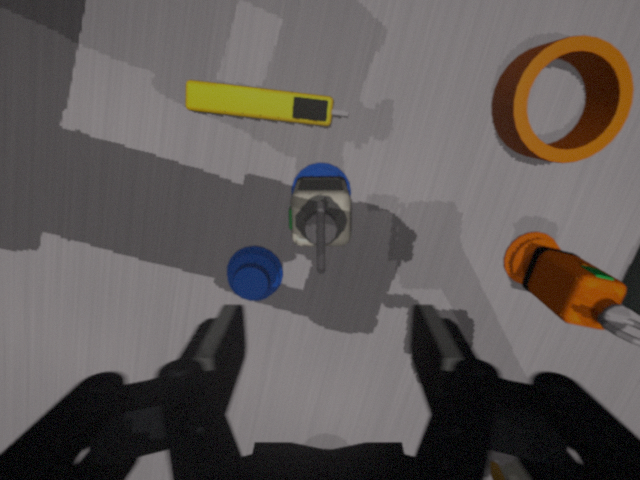

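The wrist view shows the lifter standing at (320,215), measured at (470,62) with yaw 13.3°. A kinematic model fits the logged poses. I use it to check whether the tilted grasp poses are reachable.

```bash
cat > ik.py <<'E'
from log import *
from scipy.optimize import least_squares
P0=np.array([0,116.3,201.3,438.9,39.,397.5,255.3])
lo=np.array([-2.94,-.97,.19,-1.23,.02,-2.88]);hi=np.array([2.94,2.17,2.56,4.37,3.11,2.88])
C=R.from_matrix([[0,0,-1],[0,1,0],[1,0,0]])
def fk(p,j):
    a1,l,d1,L2,a3,d4,d6=p
    y=lambda a:R.from_euler('y',a); zz=lambda a:R.from_euler('z',a)
    r=zz(j[0]);P=r.apply([a1,l,d1]);r=r*y(j[1]);P=P+r.apply([0,0,L2]);r=r*y(j[2]);P=P+r.apply([a3,0,d4]);r=r*zz(j[3])*y(j[4]);P=P+r.apply([0,0,d6]);return P,r*zz(j[5])*C
def ik(p,pos,Rt,seed):
    def f(j):
        a,r=fk(p,j);return np.concatenate([(a-pos)/100,(r.inv()*Rt).as_rotvec()])
    s=least_squares(f,np.clip(seed,lo+.01,hi-.01),bounds=(lo,hi));return s.x,np.abs(s.fun).max()
def hookR(pitch,yaw=.23):
    c,s=np.cos(yaw),np.sin(yaw);return Rtool([np.cos(pitch)*c,np.cos(pitch)*s,-np.sin(pitch)],[-s,c,0])
E
python3 - <<'E'
from ik import *
for dd in(-40,0,60):
    p=P0.copy();p[2]+=dd;p[6]+=dd
    for pit in(35,40,45,50):
        Rt=hookR(np.radians(pit));x=Rt.as_matrix()[:,0];hx=np.array([np.cos(.23),np.sin(.23),0])
        for nm,g in(("pre",np.array([470,62,70])-x*90),("lift",np.array([470,62,70])),("hookpre",np.array([607,-31.5,106+22])-hx*70),("seat",np.array([607,-31.5,106]))):
            j,e=ik(p,g+x*18.7,Rt,[-.12,.4,1.6,0.3,.6,-1.7]);print(dd,pit,nm,j.round(2),round(e,4))
E
```

```text
-40 35 pre [-0.27  0.03  2.34  0.99  0.25 -2.88] 0.3025
-40 35 lift [-0.16  0.31  2.16  1.05  0.15 -2.88] 0.3576
-40 35 hookpre [-0.41  0.31  1.97  0.93  0.41 -2.88] 0.2839
-40 35 seat [-0.33  0.47  1.81  0.97  0.37 -2.88] 0.2566
-40 40 pre [-0.28  0.03  2.33  0.97  0.29 -2.88] 0.2186
-40 40 lift [-0.17  0.32  2.16  1.03  0.17 -2.88] 0.2826
-40 40 hookpre [-0.42  0.32  1.97  0.9   0.43 -2.88] 0.213
-40 40 seat [-0.34  0.47  1.81  0.95  0.39 -2.88] 0.1835
-40 45 pre [-0.3   0.03  2.31  0.94  0.33 -2.88] 0.1366
-40 45 lift [-0.18  0.32  2.16  1.01  0.2  -2.88] 0.2079
-40 45 hookpre [-0.42  0.32  1.96  0.87  0.45 -2.88] 0.1429
-40 45 seat [-0.35  0.48  1.8   0.92  0.41 -2.88] 0.1111
-40 50 pre [-0.31  0.03  2.29  0.92  0.37 -2.88] 0.0568
-40 50 lift [-0.19  0.32  2.16  0.98  0.22 -2.88] 0.1337
-40 50 hookpre [-0.43  0.33  1.95  0.84  0.48 -2.88] 0.0737
-40 50 seat [-0.35  0.48  1.8   0.89  0.44 -2.88] 0.0395
0 35 pre [-0.28 -0.01  2.4   0.97  0.24 -2.88] 0.3235
0 35 lift [-0.16  0.29  2.21  1.04  0.13 -2.88] 0.383
0 35 hookpre [-0.43  0.28  2.03  0.9   0.39 -2.88] 0.3139
0 35 seat [-0.3
[... 907 characters left out ...]
93  0.34 -2.88] 0.3329
60 40 pre [-0.32 -0.07  2.47  0.92  0.26 -2.88] 0.2659
60 40 lift [-0.18  0.27  2.27  1.    0.14 -2.88] 0.3401
60 40 hookpre [-0.46  0.25  2.09  0.84  0.4  -2.88] 0.2801
60 40 seat [-0.38  0.41  1.94  0.9   0.36 -2.88] 0.2578
60 45 pre [-0.35 -0.06  2.45  0.89  0.32 -2.88] 0.1856
60 45 lift [-0.2   0.27  2.27  0.98  0.17 -2.88] 0.2644
60 45 hookpre [-0.47  0.26  2.08  0.81  0.43 -2.88] 0.2081
60 45 seat [-0.38  0.42  1.94  0.87  0.39 -2.88] 0.1833
60 50 pre [-0.37 -0.06  2.42  0.86  0.37 -2.88] 0.1081
60 50 lift [-0.21  0.28  2.26  0.96  0.2  -2.88] 0.1891
60 50 hookpre [-0.48  0.26  2.07  0.79  0.46 -2.88] 0.1369
60 50 seat [-0.39  0.42  1.93  0.85  0.41 -2.88] 0.1093
```

```bash
python3 - <<'E'
from ik import *
p=P0
rng=np.random.default_rng(0)
for flip in(0,1):
  for pit in(0,10,20,30,45):
    Rt=hookR(np.radians(pit));
    if flip: Rt=Rt*R.from_euler('x',np.pi)
    x=Rt.as_matrix()[:,0];hx=np.array([np.cos(.23),np.sin(.23),0])
    for nm,g in(("lift",np.array([470,62,70])),("seat",np.array([607,-31.5,106]))):
        S=set()
        for k in range(14):
            j,e=ik(p,g+x*18.7,Rt,[-.2,.4,1.9,rng.uniform(-1.2,4.3),rng.uniform(.1,1.5),rng.uniform(-2.8,2.8)])
            if e<.003:S.add(tuple(j.round(2)))
        print("camUP" if flip else "camLOW",pit,nm,S)
E
```

```text
camLOW 0 lift {(np.float64(-0.47), np.float64(1.01), np.float64(2.45), np.float64(2.41), np.float64(1.81), np.float64(1.36))}
camLOW 0 seat {(np.float64(-0.53), np.float64(0.81), np.float64(2.11), np.float64(2.37), np.float64(1.41), np.float64(1.72))}
camLOW 10 lift {(np.float64(-0.46), np.float64(0.84), np.float64(2.49), np.float64(2.46), np.float64(1.54), np.float64(1.45))}
camLOW 10 seat {(np.float64(-0.52), np.float64(0.7), np.float64(2.12), np.float64(2.32), np.float64(1.17), np.float64(1.81))}
camLOW 20 lift {(np.float64(-0.43), np.float64(0.66), np.float64(2.49), np.float64(2.48), np.float64(1.23), np.float64(1.56))}
camLOW 20 seat {(np.float64(-0.5), np.float64(0.6), np.float64(2.1), np.float64(2.23), np.float64(0.92), np.float64(1.94))}
camLOW 30 lift {(np.float64(-0.39), np.float64(0.5), np.float64(2.46), np.float64(2.45), np.float64(0.9), np.float64(1.71))}
camLOW 30 seat {(np.float64(-0.47), np.float64(0.52), np.float64(2.06), np.float64(2.05), np.float64(0.68), np.float64(2.15))}
camLOW 45 lift {(np.float64(-0.31), np.float64(0.35), np.float64(2.35), np.float64(2.17), np
[... 722 characters left out ...]
float64(2.49), np.float64(2.48), np.float64(1.23), np.float64(-1.58))}
camUP 20 seat {(np.float64(-0.5), np.float64(0.6), np.float64(2.1), np.float64(2.23), np.float64(0.92), np.float64(-1.21))}
camUP 30 lift {(np.float64(-0.39), np.float64(0.5), np.float64(2.46), np.float64(2.45), np.float64(0.9), np.float64(-1.44))}
camUP 30 seat {(np.float64(-0.47), np.float64(0.52), np.float64(2.06), np.float64(2.05), np.float64(0.68), np.float64(-0.99))}
camUP 45 lift {(np.float64(-0.31), np.float64(0.35), np.float64(2.35), np.float64(2.17), np.float64(0.45), np.float64(-1.05))}
camUP 45 seat {(np.float64(-0.42), np.float64(0.46), np.float64(1.94), np.float64(1.44), np.float64(0.44), np.float64(-0.34))}
```

The camera-up grasp at a low pitch (j4 about 2.4) is well within range. I plan the wrist sweep to reach it and print the waypoints to type.

```bash
cat > plan.py <<'E'
from ik import *
import sys
def goal(pit=18,g=(470,62,200),yaw=.232):
    Rt=hookR(np.radians(pit),yaw)*R.from_euler('x',np.pi);x=Rt.as_matrix()[:,0];return np.array(g)+x*18.7,Rt
E
python3 - <<'E'
from plan import *
pos,Rt=goal();s=sense();j0=s['joints']
j1,e=ik(P0,pos,Rt,[-.4,.6,2.3,2.4,1.2,-1.5]);print(j1.round(3),e)
for k in np.linspace(0,1,9):
    j=j0+(j1-j0)*k;a,r=fk(P0,j);w=a-r.as_matrix()[:,0]*255
    print(round(k,2),a.round(),"x",r.as_matrix()[:,0].round(2),"cam",(a+r.apply([-142,77,0])).round(),"wrist",w.round())
E
```

```text
[-0.44   0.13   2.486  2.26   0.875 -1.151] 1.752198386384407e-13
0.0 [472.  61. 250.] x [ 0.01  0.   -1.  ] cam [453. 136. 392.] wrist [470.  61. 505.]
0.12 [459. 113. 222.] x [ 0.02  0.27 -0.96] cam [440. 148. 379.] wrist [454.  45. 468.]
0.25 [455. 158. 212.] x [ 0.08  0.5  -0.86] cam [432. 153. 372.] wrist [434.  31. 432.]
0.38 [461. 188. 214.] x [ 0.2   0.66 -0.72] cam [426. 152. 367.] wrist [410.  19. 398.]
0.5 [474. 199. 221.] x [ 0.35  0.74 -0.57] cam [423. 142. 363.] wrist [383.  11. 367.]
0.62 [489. 190. 227.] x [ 0.53  0.72 -0.44] cam [419. 124. 357.] wrist [353.   6. 339.]
0.75 [501. 162. 227.] x [ 0.71  0.62 -0.34] cam [412. 100. 347.] wrist [321.   4. 313.]
0.88 [503. 118. 216.] x [ 0.85  0.44 -0.3 ] cam [400.  71. 331.] wrist [287.   5. 291.]
1.0 [487.  66. 194.] x [ 0.93  0.22 -0.31] cam [379.  41. 311.] wrist [251.  10. 273.]
```

```bash
cat >> plan.py <<'E'
def save(j1): np.savez("path.npz",j0=sense()['joints'],j1=j1)
def rows(ks):
    z=np.load("path.npz");s=sense();r0=Rq(s)
    for k in ks:
        a,r=fk(P0,z["j0"]+(z["j1"]-z["j0"])*k);w=(r0.inv()*r).as_rotvec()
        print(round(k,3),"lin",(r0.inv().apply(a-s["eef_pos"])/300).round(2),"rot",(w/.5).round(2),round(np.degrees(np.linalg.norm(w)),1))
    print(s['joints'].round(2))
E
python3 - <<'E'
from plan import *
pos,Rt=goal(g=(470,62,215));j1,e=ik(P0,pos,Rt,[-.4,.6,2.3,2.4,1.2,-1.5]);print(j1,e);save(j1)
rows(np.arange(1,8)*.04)
E
```

```text
[-0.44045158  0.07283796  2.47309349  2.21233258  0.83223066 -1.07851439] 3.2482560641255986e-10
0.04 lin [ 0.03  0.06 -0.  ] rot [ 0.01 -0.04  0.17] 4.9
0.08 lin [ 0.06  0.11 -0.  ] rot [ 0.04 -0.09  0.33] 9.8
0.12 lin [0.08 0.17 0.  ] rot [ 0.07 -0.15  0.48] 14.7
0.16 lin [0.09 0.22 0.01] rot [ 0.11 -0.21  0.64] 19.5
0.2 lin [0.1  0.26 0.01] rot [ 0.15 -0.28  0.78] 24.2
0.24 lin [0.11 0.3  0.02] rot [ 0.21 -0.35  0.92] 28.9
0.28 lin [0.11 0.34 0.03] rot [ 0.28 -0.43  1.06] 33.6
[-0.12  0.18  1.61  0.    1.33 -0.35]
```

```bash
python3 -m jog '[{"linear":[0.03,0.06,0],"rotation":[0.01,-0.04,0.17],"grip":85},{"linear":[0.06,0.11,0],"rotation":[0.04,-0.09,0.33],"grip":85},{"linear":[0.08,0.17,0],"rotation":[0.07,-0.15,0.48],"grip":85},{"linear":[0.09,0.22,0.01],"rotation":[0.11,-0.21,0.64],"grip":85},{"linear":[0.1,0.26,0.01],"rotation":[0.15,-0.28,0.78],"grip":85},{"linear":[0.11,0.3,0.02],"rotation":[0.21,-0.35,0.92],"grip":85}]'
python3 - <<'E'
from plan import *
rows(.24+np.arange(1,8)*.04)
E
```

```text
time_s: 5.52
eef_pos: [457.2, 150.2, 216.3]
ee_rot: [0.73, 0.124, 0.638, 0.212]
force: [-1.5, -0.0, 1.0]
grip_width: 0.991
0.28 lin [0.02 0.04 0.01] rot [ 0.06 -0.08  0.13] 4.6
0.32 lin [0.03 0.07 0.02] rot [ 0.12 -0.17  0.25] 9.4
0.36 lin [0.04 0.09 0.03] rot [ 0.19 -0.26  0.37] 14.1
0.4 lin [0.04 0.11 0.04] rot [ 0.27 -0.36  0.48] 18.9
0.44 lin [0.04 0.13 0.06] rot [ 0.35 -0.47  0.58] 23.6
0.48 lin [0.04 0.14 0.07] rot [ 0.44 -0.57  0.67] 28.3
0.52 lin [0.03 0.14 0.09] rot [ 0.53 -0.68  0.76] 33.0
[-0.2   0.16  1.82  0.54  1.21 -0.53]
```

```bash
python3 -m jog '[{"linear":[0.02,0.04,0.01],"rotation":[0.06,-0.08,0.13],"grip":85},{"linear":[0.03,0.07,0.02],"rotation":[0.12,-0.17,0.25],"grip":85},{"linear":[0.04,0.09,0.03],"rotation":[0.19,-0.26,0.37],"grip":85},{"linear":[0.04,0.11,0.04],"rotation":[0.27,-0.36,0.48],"grip":85},{"linear":[0.04,0.13,0.06],"rotation":[0.35,-0.47,0.58],"grip":85},{"linear":[0.04,0.14,0.07],"rotation":[0.44,-0.57,0.67],"grip":85},{"linear":[0.03,0.14,0.09],"rotation":[0.53,-0.68,0.76],"grip":85}]'
python3 - <<'E'
from plan import *
s=log();a,r=fk(P0,s['joints']);print("fk err",a-s['eef_pos'],(r.inv()*Rq(s)).magnitude())
rows(.52+np.arange(1,8)*.04)
E
```

```text
time_s: 6.1
eef_pos: [477.8, 194.0, 230.8]
ee_rot: [0.75, 0.372, 0.494, 0.235]
force: [0.2, -0.5, 0.4]
grip_width: 0.997
fk err [ 0.00000000e+00 -8.52651283e-14  8.52651283e-14] 2.305551267378101e-16
0.56 lin [-0.    0.    0.02] rot [ 0.09 -0.12  0.07] 4.7
0.6 lin [-0.01  0.    0.04] rot [ 0.18 -0.25  0.14] 9.6
0.64 lin [-0.02 -0.01  0.06] rot [ 0.28 -0.37  0.19] 14.4
0.68 lin [-0.03 -0.02  0.08] rot [ 0.38 -0.5   0.24] 19.3
0.72 lin [-0.05 -0.04  0.1 ] rot [ 0.48 -0.64  0.28] 24.2
0.76 lin [-0.07 -0.06  0.12] rot [ 0.59 -0.77  0.31] 29.2
0.8 lin [-0.1  -0.09  0.14] rot [ 0.7  -0.9   0.34] 34.1
[-0.29  0.13  2.06  1.15  1.08 -0.73]
```

```bash
python3 -m jog '[{"linear":[0,0,0.02],"rotation":[0.09,-0.12,0.07],"grip":85},{"linear":[-0.01,0,0.04],"rotation":[0.18,-0.25,0.14],"grip":85},{"linear":[-0.02,-0.01,0.06],"rotation":[0.28,-0.37,0.19],"grip":85},{"linear":[-0.03,-0.02,0.08],"rotation":[0.38,-0.5,0.24],"grip":85},{"linear":[-0.05,-0.04,0.1],"rotation":[0.48,-0.64,0.28],"grip":85},{"linear":[-0.07,-0.06,0.12],"rotation":[0.59,-0.77,0.31],"grip":85},{"linear":[-0.1,-0.09,0.14],"rotation":[0.7,-0.9,0.34],"grip":85}]'
python3 - <<'E'
from plan import *
rows(.8+np.arange(1,6)*.04)
E
```

```text
time_s: 6.68
eef_pos: [503.4, 141.8, 235.3]
ee_rot: [0.742, 0.58, 0.315, 0.118]
force: [0.4, -0.9, 0.6]
grip_width: 0.998
0.84 lin [-0.02 -0.02  0.03] rot [ 0.09 -0.14  0.02] 4.8
0.88 lin [-0.05 -0.05  0.07] rot [ 0.2  -0.28  0.02] 9.9
0.92 lin [-0.08 -0.08  0.1 ] rot [ 0.3  -0.43  0.02] 15.0
0.96 lin [-0.11 -0.12  0.13] rot [ 0.41 -0.57  0.01] 20.1
1.0 lin [-0.15 -0.17  0.15] rot [ 0.51 -0.72 -0.  ] 25.3
[-0.38  0.1   2.3   1.77  0.93 -0.93]
```

```bash
python3 -m jog '[{"linear":[-0.02,-0.02,0.03],"rotation":[0.09,-0.14,0.02],"grip":85},{"linear":[-0.05,-0.05,0.07],"rotation":[0.2,-0.28,0.02],"grip":85},{"linear":[-0.08,-0.08,0.1],"rotation":[0.3,-0.43,0.02],"grip":85},{"linear":[-0.11,-0.12,0.13],"rotation":[0.41,-0.57,0.01],"grip":85},{"linear":[-0.15,-0.17,0.15],"rotation":[0.51,-0.72,0],"grip":85},{"linear":[-0.15,-0.17,0.15],"rotation":[0.51,-0.72,0],"grip":85}]'
python3 - <<'E'
from plan import *
from rig import capture,calibration
print(sense()['joints'].round(2))
for n in("wrist","top"):
    c=calibration(n);p,d=capture(n);cv2.imwrite(f"pics/{n}4.png",p[:,:,::-1]);np.savez(n+"4.npz",p=p,d=d,K=c["intrinsics"],D=c["dist"],T=c["world_from_camera"])
pos,Rt=goal(g=(470,62,70));units(pos,Rt)
for zz in(170,120,70):
    pos,Rt=goal(g=(470,62,zz));print(ik(P0,pos,Rt,sense()['joints']))
E
```

```text
time_s: 7.18
eef_pos: [484.1, 66.7, 205.9]
ee_rot: [0.706, 0.682, 0.19, -0.031]
force: [0.7, -0.3, 0.6]
grip_width: 0.996
[-0.44  0.08  2.48  2.22  0.84 -1.09]
lin [ 0.15  -0.456  0.004] rot [ 0.005 -0.003 -0.004] dist 143.92511316794958 ang 0.0033225632694879174
(array([-0.44045158,  0.25287207,  2.50442355,  2.34030885,  0.96986317,
       -1.28373511]), np.float64(3.0215413504564026e-13))
(array([-0.44045158,  0.47361477,  2.51383501,  2.43052006,  1.13781029,
       -1.4652408 ]), np.float64(6.73594513500575e-13))
(array([-0.44045158,  0.69572457,  2.49539864,  2.47845358,  1.29553137,
       -1.60284852]), np.float64(1.1368683772161603e-15))
```

View pics/wrist4.png

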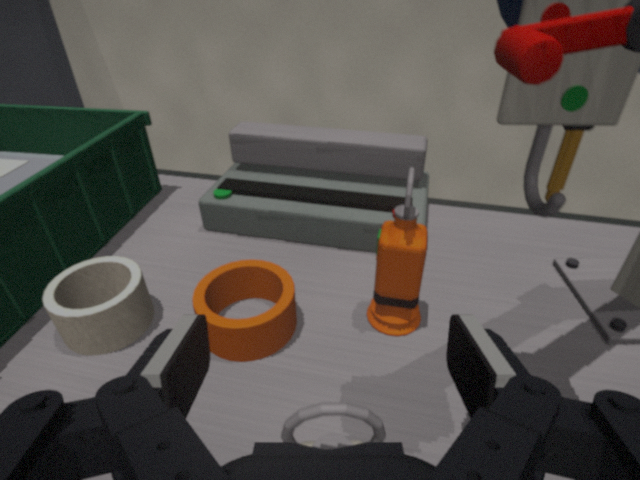

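View pics/top4.png

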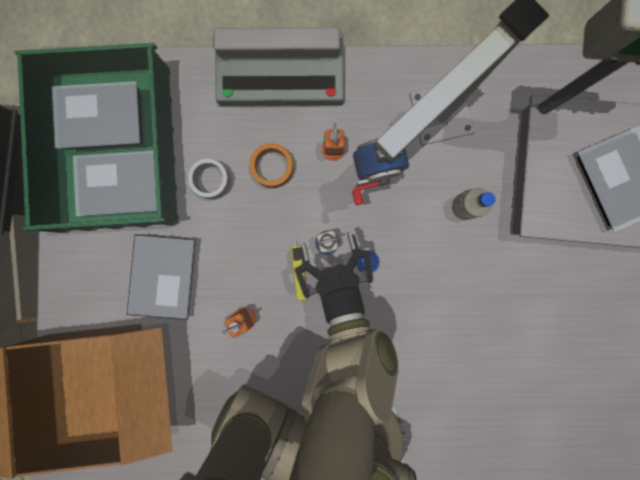

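The wrist view shows the ring at (333,425), midway between the fingers; the hook at (545,170) with its brass gate on the right; and the knob at (530,55). The top view shows the gripper behind the lifter at (328,240). I descend around the body and grip.

```bash
python3 -m jog '[{"linear":[0.04,-0.11,0],"rotation":[0,0,0],"grip":85},{"linear":[0.08,-0.22,0],"rotation":[0,0,0],"grip":85},{"linear":[0.11,-0.33,0],"rotation":[0,0,0],"grip":85},{"linear":[0.14,-0.42,0],"rotation":[0,0,0],"grip":85},{"linear":[0.15,-0.456,0.002],"rotation":[0,0,0],"grip":85},{"linear":[0.15,-0.456,0.002],"rotation":[0,0,0],"grip":85},{"linear":[0.15,-0.456,0.002],"rotation":[0,0,0],"grip":85}]'
python3 - <<'E'
from plan import *
from rig import capture,calibration
print(sense()['joints'].round(2))
for n in("scene",):
    c=calibration(n);p,d=capture(n);cv2.imwrite(f"pics/{n}5.png",cv2.resize(p[150:400,200:450,::-1],(600,600)))
pos,Rt=goal(g=(470,62,70));units(pos,Rt)
E
```

```text
time_s: 7.87
eef_pos: [487.4, 67.0, 63.8]
ee_rot: [0.707, 0.681, 0.191, -0.027]
force: [-0.2, 1.0, 1.3]
grip_width: 0.995
[-0.44  0.7   2.49  2.48  1.3  -1.6 ]
lin [-0.001 -0.003  0.003] rot [ 0.006 -0.006 -0.007] dist 1.0823332846314129 ang 0.005294117102432815
```

View pics/scene5.png

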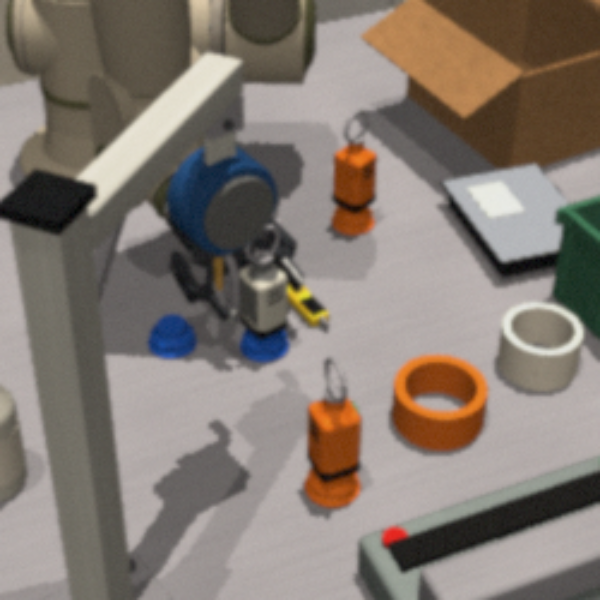

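The scene crop shows the lifter upright at (263,300) between the open fingers. I close on it.

```bash
python3 -m jog '[{"linear":[0,0,0],"rotation":[0,0,0],"grip":50},{"linear":[0,0,0],"rotation":[0,0,0],"grip":40},{"linear":[0,0,0],"rotation":[0,0,0],"grip":30},{"linear":[0,0,0],"rotation":[0,0,0],"grip":30},{"linear":[0,0,0],"rotation":[0,0,0],"grip":30},{"linear":[0,0,0],"rotation":[0,0,0],"grip":30},{"linear":[0,0,0],"rotation":[0,0,0],"grip":30}]' 80
python3 - <<'E'
from plan import *
s=sense();print(s['force'],s['grip_width']*85.4)
# lift 30 rel, goto pre-hook : grip z = 106+22, x -75
hx=np.array([np.cos(.232),np.sin(.232),0]);d=np.array([607,-31.5,0])-hx*75
pos0=s['eef_pos'];x=Rq(s).as_matrix()[:,0]
for g in ([470,62,128],[d[0],d[1],128]): units(np.array(g)+x*18.7)
print(d)
E
```

```text
time_s: 8.5
eef_pos: [487.8, 66.8, 66.0]
ee_rot: [0.707, 0.68, 0.189, -0.026]
force: [-1.8, -1.9, 7.9]
grip_width: 0.477
[-1.8333679  -1.92728831  7.90919432] 40.753442656638434
lin [-0.059  0.178  0.002] rot [0. 0. 0.] dist 56.366488612901136 ang 0.0
lin [0.057 0.214 0.411] rot [0. 0. 0.] dist 140.09513054216015 ang 0.0
[534.00936303 -48.74432993   0.        ]
```

```bash
python3 -m jog '[{"linear":[-0.03,0.09,0],"rotation":[0,0,0],"grip":30},{"linear":[-0.06,0.178,0.002],"rotation":[0,0,0],"grip":30},{"linear":[-0.03,0.19,0.1],"rotation":[0,0,0],"grip":30},{"linear":[0,0.195,0.2],"rotation":[0,0,0],"grip":30},{"linear":[0.03,0.2,0.3],"rotation":[0,0,0],"grip":30},{"linear":[0.05,0.21,0.38],"rotation":[0,0,0],"grip":30},{"linear":[0.057,0.214,0.411],"rotation":[0,0,0],"grip":30},{"linear":[0.057,0.214,0.411],"rotation":[0,0,0],"grip":30},{"linear":[0.057,0.214,0.411],"rotation":[0,0,0],"grip":30}]'
python3 - <<'E'
from plan import *
from rig import capture,calibration
s=log();print(s['joints'].round(2),s['force'])
for n in("wrist","scene","top"):
    c=calibration(n);p,d=capture(n);cv2.imwrite(f"pics/{n}6.png",p[:,:,::-1]);np.savez(n+"6.npz",p=p,d=d,K=c["intrinsics"],D=c["dist"],T=c["world_from_camera"])
E
```

```text
time_s: 9.25
eef_pos: [550.6, -44.1, 121.7]
ee_rot: [0.707, 0.681, 0.19, -0.026]
force: [-0.2, 0.8, -4.9]
grip_width: 0.481
[-0.67  0.5   2.3   2.11  1.06 -1.26] [-0.18001114  0.79168849 -4.91655623]
```

View pics/wrist6.png

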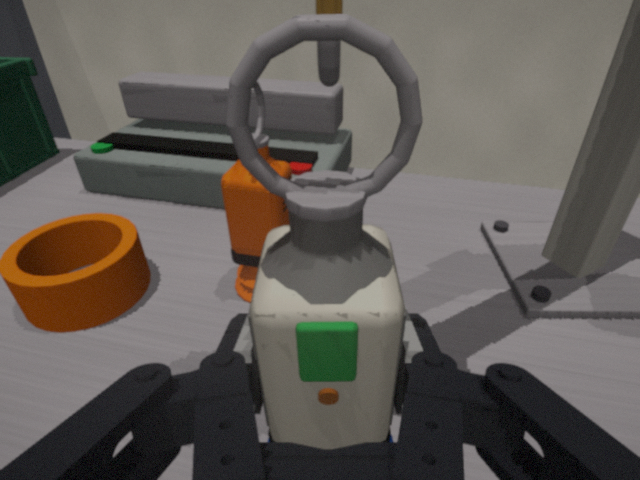

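View pics/scene6.png

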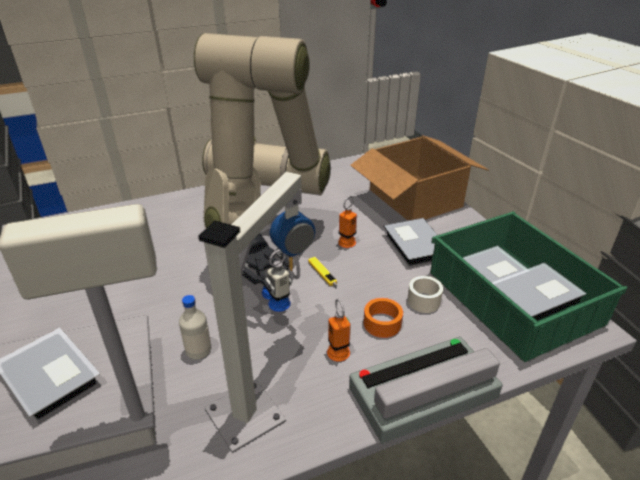

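The wrist view shows the ring (centre about (325,105), top wire at (325,22)) lined up sideways with the hook's nose at (328,70) and the brass gate at (328,8). I measure both.

```bash
python3 - <<'E'
from log import *
z=ld("wrist6");P,u,v=cloud(z,np.ones((480,640),bool))
c,sn=np.cos(.23),np.sin(.23)
H=np.stack([(P[:,0]-607)*c+(P[:,1]+31.5)*sn,-(P[:,0]-607)*sn+(P[:,1]+31.5)*c,P[:,2]-205],1)
hk=(u>312)&(u<346)&(v<95)&(H[:,0]>-40)&(H[:,0]<40)
Q=H[hk]
print("hook pts",len(Q))
for a,b in((-15,-5),(-5,5),(5,15),(15,30),(30,50)):
    q=Q[(Q[:,2]>a)&(Q[:,2]<b)]
    if len(q):print(a,b,len(q),q.min(0).round(1),q.max(0).round(1),np.median(q,0).round(1))
rg=(H[:,0]<-50)&(H[:,0]>-95)&(v<200)&(u>200)&(u<450);q=H[rg];print("ring",q.min(0).round(1),q.max(0).round(1),np.median(q,0).round(1))
t=q[q[:,2]>np.percentile(q[:,2],85)];print("top wire",t.min(0).round(1),t.max(0).round(1),np.median(t,0).round(1))
L=q[q[:,1]<0];print(np.median(q[q[:,1]<np.percentile(q[:,1],10)],0),np.median(q[q[:,1]>np.percentile(q[:,1],90)],0))
b=(np.abs(H[:,0]+75)<30)&(v>290)&(v<430)&(u>255)&(u<405);
E
```

```text
hook pts 1364
-15 -5 127 [-15.   -2.8 -10. ] [-5.4  4.8 -5. ] [-11.2   1.   -6.7]
-5 5 584 [-21.7  -2.9  -5. ] [-11.4   5.1   5. ] [-17.9   1.    0.6]
5 15 276 [-22.5  -2.7   5. ] [-16.1   5.1   8.9] [-20.6   1.    7. ]
15 30 377 [-17.1  -3.4  15.7] [-10.6   5.4  19.9] [-13.5   1.   17.9]
ring [-82.3 -20.8 -20. ] [-63.5  24.8  22.4] [-76.4   2.    4.7]
top wire [-79.1 -10.2  18.6] [-73.2  14.4  22.4] [-76.4   1.9  20.1]
[-76.5514879  -17.70803953   1.1466143 ] [-76.81376026  21.7443778    0.89831989]
```

```bash
python3 - <<'E'
from log import *
s=sense();hx=np.array([np.cos(.23),np.sin(.23),0]);hy=np.array([-hx[1],hx[0],0])
for dx,dz in((20,1),(40,1),(55,1),(65,1),(76,1)): units(s['eef_pos']+hx*dx-hy+np.array([0,0,dz]))
E
```

```text
lin [0.062 0.023 0.004] rot [0. 0. 0.] dist 20.049937655763415 ang 0.0
lin [0.126 0.044 0.004] rot [0. 0. 0.] dist 40.024992192379 ang 0.0
lin [0.174 0.059 0.005] rot [0. 0. 0.] dist 55.01817881391569 ang 0.0
lin [0.205 0.069 0.005] rot [0. 0. 0.] dist 65.0153827951509 ang 0.0
lin [0.24  0.08  0.005] rot [0. 0. 0.] dist 76.01315675591957 ang 0.0
```

```bash
python3 -m jog '[{"linear":[0.06,0.023,0.004],"rotation":[0,0,0],"grip":30},{"linear":[0.1,0.035,0.004],"rotation":[0,0,0],"grip":30},{"linear":[0.126,0.044,0.004],"rotation":[0,0,0],"grip":30},{"linear":[0.15,0.051,0.005],"rotation":[0,0,0],"grip":30},{"linear":[0.175,0.059,0.005],"rotation":[0,0,0],"grip":30},{"linear":[0.19,0.064,0.005],"rotation":[0,0,0],"grip":30},{"linear":[0.205,0.069,0.005],"rotation":[0,0,0],"grip":30},{"linear":[0.222,0.074,0.005],"rotation":[0,0,0],"grip":30},{"linear":[0.24,0.08,0.005],"rotation":[0,0,0],"grip":30},{"linear":[0.24,0.08,0.005],"rotation":[0,0,0],"grip":30},{"linear":[0.24,0.08,0.005],"rotation":[0,0,0],"grip":30}]'
python3 - <<'E'
from plan import *
from rig import capture,calibration
s=log();print(s['joints'].round(2),s['force'])
for n in("wrist",):
    c=calibration(n);p,d=capture(n);cv2.imwrite(f"pics/{n}7.png",p[:,:,::-1]);np.savez(n+"7.npz",p=p,d=d,K=c["intrinsics"],D=c["dist"],T=c["world_from_camera"])
z=ld("wrist7");P,u,v=cloud(z,np.ones((480,640),bool))
c,sn=np.cos(.23),np.sin(.23)
H=np.stack([(P[:,0]-607)*c+(P[:,1]+31.5)*sn,-(P[:,0]-607)*sn+(P[:,1]+31.5)*c,P[:,2]-205],1)
rg=(abs(H[:,0])<12)&(abs(H[:,1])<26)&(abs(H[:,1]-1)>9)&(H[:,2]>-20)&(H[:,2]<30);q=H[rg];print("ring",q.min(0).round(1),q.max(0).round(1),np.median(q,0).round(1))
units(s['eef_pos']-np.array([0,0,10]));units(s['eef_pos']-np.array([0,0,20]));units(s['eef_pos']-np.array([0,0,22]))
E
```

```text
time_s: 10.32
eef_pos: [624.5, -26.9, 122.2]
ee_rot: [0.707, 0.681, 0.191, -0.026]
force: [-0.8, -1.1, -5.8]
grip_width: 0.485
[-0.51  0.56  2.11  2.21  0.94 -1.18] [-0.81555027 -1.09932794 -5.7782313 ]
ring [ -6.4 -21.2 -20. ] [ 7.1 24.6 21.1] [-0.6 10.7  3.9]
lin [ 0.011 -0.031  0.   ] rot [0. 0. 0.] dist 9.97477496379763 ang 0.0
lin [ 0.021 -0.063  0.   ] rot [0. 0. 0.] dist 19.97410971605637 ang 0.0
lin [ 0.023 -0.07   0.   ] rot [0. 0. 0.] dist 21.974049322398184 ang 0.0
```

View pics/wrist7.png

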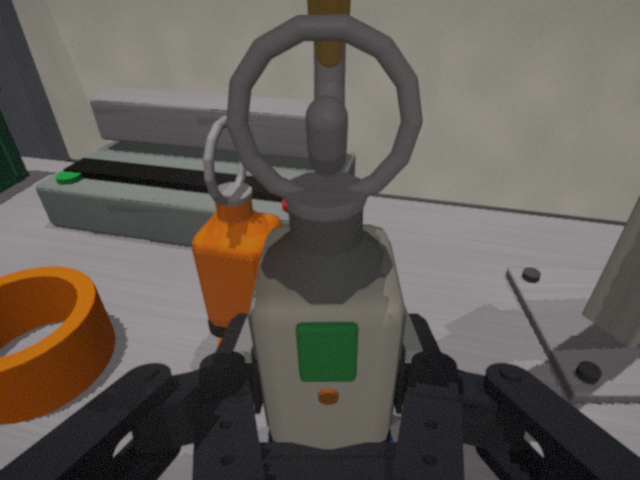

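```bash
python3 - <<'E'
from log import *
z=ld("wrist7");p=z[0];cv2.imwrite("pics/w7c.png",cv2.resize(p[0:200,220:430,::-1],(630,600),interpolation=cv2.INTER_CUBIC))
P,u,v=cloud(z,np.ones((480,640),bool))
c,sn=np.cos(.23),np.sin(.23)
H=np.stack([(P[:,0]-607)*c+(P[:,1]+31.5)*sn,-(P[:,0]-607)*sn+(P[:,1]+31.5)*c,P[:,2]-205],1)
for vv in range(0,180,8):
    k=(v==vv)&(u==329); print(vv,H[k].round(1) if k.any() else None,p[vv,329], end=' | ')
    k=(v==vv)&(u==300); print(H[k].round(1) if k.any() else None)
E
```

```text
0 [[ 1.   0.7 25.3]] [76 61 30] | [[1633.   111.9 -109.7]]
8 [[ 1.4  0.7 23.8]] [75 57 29] | [[1636.2  113.  -135.9]]
16 [[ 0.6  0.7 22.5]] [80 77 76] | [[ 1.1  6.6 22.4]]
24 [[-0.6  0.6 21.2]] [90 88 88] | [[-0.9  6.5 21.2]]
32 [[ 0.1  0.6 19.6]] [73 71 71] | [[-1.8  6.5 19.9]]
40 [[ 1.4  0.6 17.9]] [59 54 48] | [[-0.6  6.6 18.2]]
48 [[ 7.6  0.7 15.2]] [78 62 33] | [[1632.6  117.8 -272.4]]
56 [[ 8.6  0.7 13.3]] [82 62 39] | [[1630.3  118.8 -300.9]]
64 [[ 9.2  0.7 11.5]] [80 63 41] | [[1635.5  120.2 -331.5]]
72 [[14.   0.7  8.6]] [82 79 79] | [[1636.1  121.4 -361.9]]
80 [[13.2  0.7  6.8]] [85 83 82] | [[1631.2  122.2 -391.5]]
88 [[12.1  0.7  5.2]] [87 83 84] | [[1636.8  123.7 -424.4]]
96 [[-17.5   0.6  11.6]] [77 74 75] | [[1638.   125.  -456.9]]
104 [[-20.    0.6  10.9]] [86 82 81] | [[334.7  31.5 -96.2]]
112 [[-21.6   0.6  10. ]] [88 85 82] | [[307.5  29.8 -95.7]]
120 [[-21.    0.5   8.4]] [86 84 86] | [[ 303.6   29.8 -102.3]]
128 [[-21.6   0.5   7.1]] [79 75 74] | [[ 303.7   30.1 -110.5]]
136 [[-20.7   0.5   5.3]] [71 69 71] | [[ 303.    30.4 -118.4]]
144 [[-19.9   0.5   3.4]] [74 69 69] | [[ 304.7   30.8 -127.5]]
152 [[-19.2   0.5   1.5]] [73 68 68] | [[ 305.2   31.2 -136.3]]
160 [[-18.4   0.5  -0.5]] [67 63 63] | [[ 328.4   33.3 -155.5]]
168 [[-16.    0.5  -3.3]] [61 57 57] | [[ 307.1   32.  -155.1]]
176 [[  7.1   0.6 -16.5]] [63 60 60] | [[  7.4   8.4 -16.7]]
```

View pics/w7c.png

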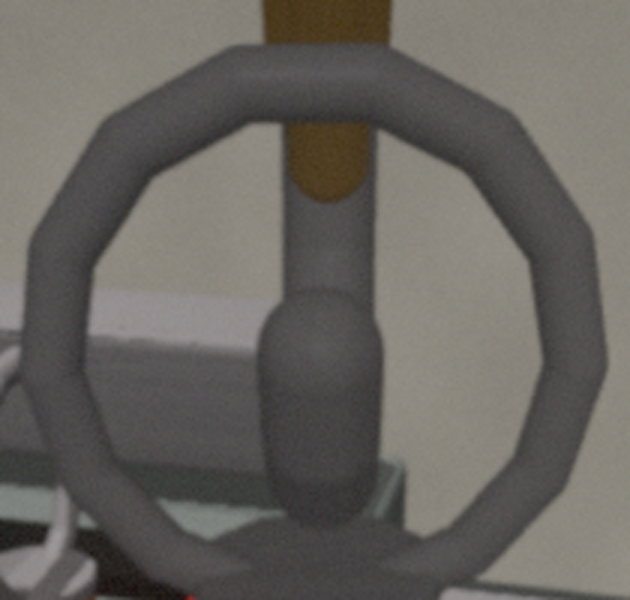

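The crop shows the wire in front of the brass gate, pressing it inward, with the nose inside the ring (crop (320,400)). I lower it to the seat.

```bash
python3 -m jog '[{"linear":[0.005,-0.015,0],"rotation":[0,0,0],"grip":30},{"linear":[0.01,-0.03,0],"rotation":[0,0,0],"grip":30},{"linear":[0.015,-0.045,0],"rotation":[0,0,0],"grip":30},{"linear":[0.018,-0.055,0],"rotation":[0,0,0],"grip":30},{"linear":[0.021,-0.063,0],"rotation":[0,0,0],"grip":30},{"linear":[0.022,-0.066,0],"rotation":[0,0,0],"grip":30},{"linear":[0.022,-0.066,0],"rotation":[0,0,0],"grip":30}]'
python3 - <<'E'
from plan import *
from rig import capture,calibration
s=log();print(s['joints'].round(2),s['force'])
for n in("wrist",):
    c=calibration(n);p,d=capture(n);cv2.imwrite(f"pics/{n}8.png",p[:,:,::-1]);np.savez(n+"8.npz",p=p,d=d,K=c["intrinsics"],D=c["dist"],T=c["world_from_camera"])
z=ld("wrist8");P,u,v=cloud(z,np.ones((480,640),bool))
c,sn=np.cos(.23),np.sin(.23)
H=np.stack([(P[:,0]-607)*c+(P[:,1]+31.5)*sn,-(P[:,0]-607)*sn+(P[:,1]+31.5)*c,P[:,2]-205],1)
for vv in range(0,120,8):
    k=(v==vv)&(u==329); print(vv,H[k].round(1) if k.any() else None,z[0][vv,329], end=' | ')
    k=(v==vv)&(u==300); print(H[k].round(1) if k.any() else None)
E
```

```text
time_s: 10.95
eef_pos: [624.9, -26.9, 101.7]
ee_rot: [0.707, 0.681, 0.19, -0.026]
force: [-0.2, -0.8, -0.7]
grip_width: 0.48
[-0.51  0.62  2.11  2.25  0.98 -1.23] [-0.22612273 -0.82180562 -0.70102187]
0 [[-21.    0.5   6.5]] [71 67 68] | [[1631.6  112.1 -128.1]]
8 [[-21.3   0.5   5.5]] [64 61 63] | [[1636.4  113.3 -154.4]]
16 [[-19.7   0.5   4.2]] [68 67 66] | [[-0.1  6.4  2. ]]
24 [[-18.8   0.5   3. ]] [67 68 67] | [[-1.4  6.4  0.7]]
32 [[-19.4   0.5   1.9]] [71 69 67] | [[-0.5  6.5 -0.8]]
40 [[-18.7   0.5   0.5]] [67 64 64] | [[ 0.5  6.6 -2.5]]
48 [[-17.6   0.5  -0.9]] [58 56 57] | [[1636.4  118.3 -291.5]]
56 [[-17.9   0.5  -2.1]] [56 53 56] | [[1636.8  119.4 -320.6]]
64 [[-15.7   0.5  -3.8]] [60 54 55] | [[1636.6  120.5 -350.1]]
72 [[-14.7   0.5  -5.4]] [56 54 53] | [[1626.5  120.9 -378. ]]
80 [[-10.1   0.5  -8. ]] [52 48 49] | [[346.9  31.4 -95.4]]
88 [[318.1   1.6 -95.7]] [147 141 143] | [[315.9  29.5 -95.2]]
96 [[299.1   1.5 -98. ]] [140 134 135] | [[303.5  28.9 -99.3]]
104 [[ 295.3    1.5 -104.3]] [88 84 88] | [[ 301.7   29.  -106.3]]
112 [[ 297.     1.5 -112.4]] [79 76 78] | [[ 304.2   29.5 -114.8]]
```

View pics/wrist8.png

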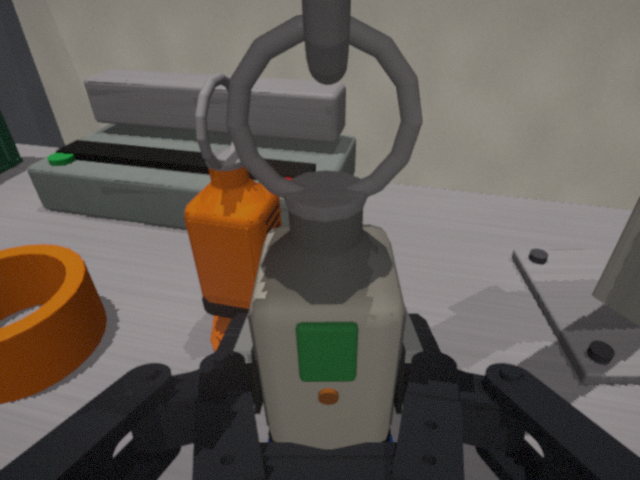

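The ring wire is at z about 0 with the nose in front of it, and the wrist load fell from 5.8 N to 0.7 N, so the hook carries the weight. I release and retreat straight back.

```bash
python3 - <<'E'
from log import *
s=sense();hx=np.array([np.cos(.23),np.sin(.23),0])
for d in(40,80,140):units(s['eef_pos']-hx*d)
E
python3 -m jog '[{"linear":[0,0,0],"rotation":[0,0,0],"grip":45},{"linear":[0,0,0],"rotation":[0,0,0],"grip":50},{"linear":[0,0,0],"rotation":[0,0,0],"grip":60},{"linear":[0,0,0],"rotation":[0,0,0],"grip":70},{"linear":[0,0,0],"rotation":[0,0,0],"grip":85},{"linear":[0,0,0],"rotation":[0,0,0],"grip":85}]'
python3 - <<'E'
from plan import *
from rig import capture,calibration
s=log();print(s['force'])
p,d=capture("wrist");cv2.imwrite("pics/wrist9.png",p[:,:,::-1])
E
```

```text
lin [-0.127 -0.041 -0.001] rot [0. 0. 0.] dist 40.00000000000002 ang 0.0
lin [-0.254 -0.081 -0.002] rot [0. 0. 0.] dist 80.00000000000004 ang 0.0
lin [-0.444 -0.142 -0.003] rot [0. 0. 0.] dist 140.00000000000003 ang 0.0
time_s: 11.5
eef_pos: [624.9, -26.9, 101.8]
ee_rot: [0.707, 0.681, 0.19, -0.026]
force: [0.5, -0.3, -0.5]
grip_width: 0.995
[ 0.5414062  -0.26540743 -0.52935012]
```

View pics/wrist9.png

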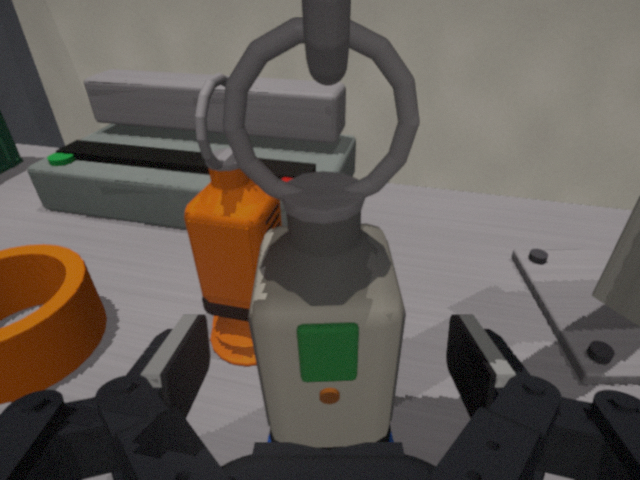

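The fingers are open and the lifter hangs still (body at (330,330), ring round the nose at (328,45)). I retreat.

```bash
python3 -m jog '[{"linear":[-0.06,-0.019,0],"rotation":[0,0,0],"grip":85},{"linear":[-0.127,-0.041,-0.001],"rotation":[0,0,0],"grip":85},{"linear":[-0.25,-0.08,-0.002],"rotation":[0,0,0],"grip":85},{"linear":[-0.36,-0.115,-0.002],"rotation":[0,0,0],"grip":50},{"linear":[-0.45,-0.14,-0.003],"rotation":[0,0,0],"grip":20},{"linear":[-0.58,-0.18,-0.003],"rotation":[0,0,0],"grip":0},{"linear":[-0.58,-0.18,-0.003],"rotation":[0,0,0],"grip":0},{"linear":[-0.58,-0.18,-0.003],"rotation":[0,0,0],"grip":0}]'
python3 - <<'E'
from plan import *
from rig import capture,calibration
s=log();print(s['joints'].round(2),s['force'])
for n in("wrist",):
    c=calibration(n);p,d=capture(n);cv2.imwrite(f"pics/{n}10.png",p[:,:,::-1]);np.savez(n+"10.npz",p=p,d=d,K=c["intrinsics"],D=c["dist"],T=c["world_from_camera"])
E
```

```text
time_s: 12.22
eef_pos: [446.8, -70.6, 103.2]
ee_rot: [0.706, 0.681, 0.189, -0.028]
force: [1.1, -0.2, 0.6]
grip_width: 0.294
[-1.04  0.53  2.53  1.85  1.24 -1.49] [ 1.12211037 -0.22407947  0.60446862]
```

View pics/wrist10.png

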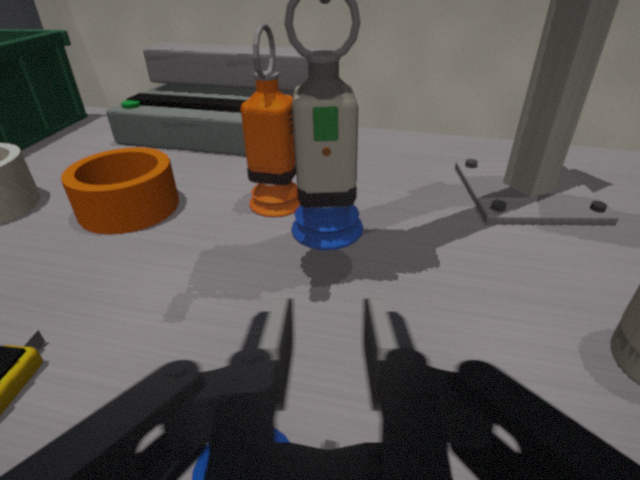

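The lifter hangs upright at (325,120) with its shadow below at (325,262). Next I rise to look at the gate and the lever knob.

```bash
cat >> plan.py <<'E'
c_,s_=np.cos(.23),np.sin(.23)
HK=np.array([606.8,-30.5,205.]);RH=np.array([[c_,-s_,0],[s_,c_,0],[0,0,1]])
def h2w(p):return HK+RH@np.array(p,float)
def w2h(P):return (np.asarray(P)-HK)@RH
E
python3 - <<'E'
from plan import *
s=sense();print(w2h(s['eef_pos']))
for q in([-170,30,0],[-150,52,110]):
    units(h2w(q));print(ik(P0,h2w(q),Rq(s),s['joints']))
E
```

```text
[-163.90667903   -2.06679696 -101.72290012]
lin [-0.122  0.317 -0.107] rot [0. 0. 0.] dist 106.83143936410761 ang 0.0
(array([-1.00966591,  0.01870837,  2.56      ,  1.67528341,  1.1358068 ,
       -0.97984417]), np.float64(0.001677689643097812))
lin [-0.17   0.687 -0.179] rot [0. 0. 0.] dist 218.9593585362747 ang 0.0
(array([-0.86668443, -0.32240385,  2.39340342,  1.50028996,  1.01800448,
       -0.40634149]), np.float64(4.5258241598844496e-13))
```

```bash
python3 - <<'E'
from plan import *
s=sense()
for q in([-140,0,-95],[-140,20,-40],[-140,35,20],[-140,45,70],[-140,52,110]):
    units(h2w(q));j,e=ik(P0,h2w(q),Rq(s),s['joints']);print(j.round(2),e)
E
```

```text
lin [ 0.069  0.046 -0.007] rot [0. 0. 0.] dist 24.91983824081783 ang 0.0
[-0.93  0.5   2.48  1.93  1.2  -1.42] 9.44260836188704e-10
lin [ 0.014  0.22  -0.073] rot [0. 0. 0.] dist 69.77241023187287 ang 0.0
[-0.89  0.25  2.51  1.87  1.12 -1.19] 1.2732925824820997e-13
lin [-0.047  0.411 -0.123] rot [0. 0. 0.] dist 129.46791553444274 ang 0.0
[-0.86 -0.01  2.48  1.75  1.04 -0.88] 5.21924903296167e-11
lin [-0.098  0.57  -0.156] rot [0. 0. 0.] dist 179.65402056205062 ang 0.0
[-0.84 -0.18  2.43  1.63  0.99 -0.62] 2.842170943040401e-15
lin [-0.138  0.697 -0.179] rot [0. 0. 0.] dist 219.82114154743653 ang 0.0
[-0.82 -0.29  2.38  1.53  0.98 -0.42] 2.782149510771603e-13
```

```bash
python3 -m jog '[{"linear":[0.07,0.046,-0.007],"rotation":[0,0,0],"grip":0},{"linear":[0.04,0.13,-0.04],"rotation":[0,0,0],"grip":0},{"linear":[0.014,0.22,-0.073],"rotation":[0,0,0],"grip":0},{"linear":[-0.02,0.32,-0.1],"rotation":[0,0,0],"grip":0},{"linear":[-0.047,0.41,-0.123],"rotation":[0,0,0],"grip":0},{"linear":[-0.075,0.49,-0.14],"rotation":[0,0,0],"grip":0},{"linear":[-0.098,0.57,-0.156],"rotation":[0,0,0],"grip":0},{"linear":[-0.12,0.63,-0.168],"rotation":[0,0,0],"grip":0},{"linear":[-0.138,0.697,-0.179],"rotation":[0,0,0],"grip":0},{"linear":[-0.138,0.697,-0.179],"rotation":[0,0,0],"grip":0},{"linear":[-0.138,0.697,-0.179],"rotation":[0,0,0],"grip":0}]'
python3 - <<'E'
from plan import *
from rig import capture,calibration
s=log();print(s['joints'].round(2),s['force'],w2h(s['eef_pos']))
for n in("wrist","scene"):
    c=calibration(n);p,d=capture(n);cv2.imwrite(f"pics/{n}11.png",p[:,:,::-1]);np.savez(n+"11.npz",p=p,d=d,K=c["intrinsics"],D=c["dist"],T=c["world_from_camera"])
z=ld("wrist11");hsv=cv2.cvtColor(z[0],cv2.COLOR_RGB2HSV);H,S,V=[hsv[...,i] for i in range(3)]
red=((H<6)|(H>174))&(S>150)&(V>60)
n,l,st,c=cv2.connectedComponentsWithStats(red.astype(np.uint8))
for i in range(1,n):
    if st[i,4]>100:
        P,u,v=cloud(z,l==i);h=w2h(P);print(st[i],c[i].round(),h.min(0).round(1),h.max(0).round(1),np.median(h,0).round(1))
        k=h[:,0]<np.percentile(h[:,0],15)+1; print("front face",h[k].min(0).round(1),h[k].max(0).round(1),np.median(h[k],0).round(1))
cv2.imwrite("pics/s11c.png",cv2.resize(cv2.imread("pics/scene11.png")[180:340,220:380],(600,600),interpolation=cv2.INTER_CUBIC))
E
```

```text
time_s: 13.18
eef_pos: [459.2, -10.0, 316.6]
ee_rot: [0.708, 0.68, 0.19, -0.024]
force: [-0.3, -0.2, -0.7]
grip_width: -0.006
[-0.82 -0.29  2.37  1.53  0.98 -0.42] [-0.27672297 -0.21636149 -0.65881302] [-139.0552891    53.56765895  111.59954759]
[ 320  205   83   68 2365] [354. 232.] [ -65.9    9.2 -154.6] [238.5  64.6 101.4] [-39.1  40.1  92.5]
front face [-65.9  44.7  80.2] [-62.5  59.   94.6] [-64.1  51.6  88.2]
```

View pics/wrist11.png

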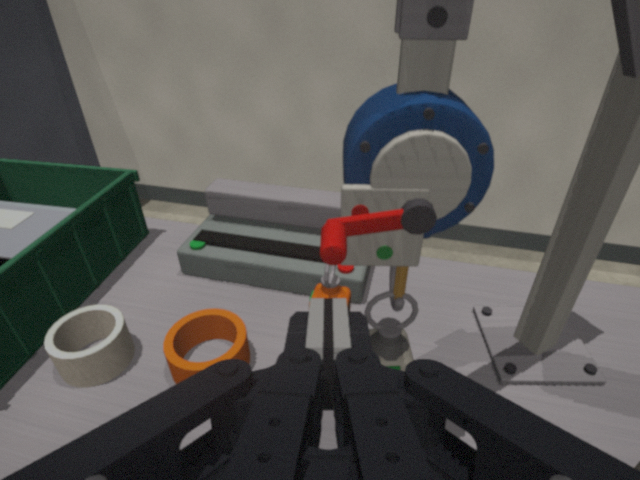

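View pics/s11c.png

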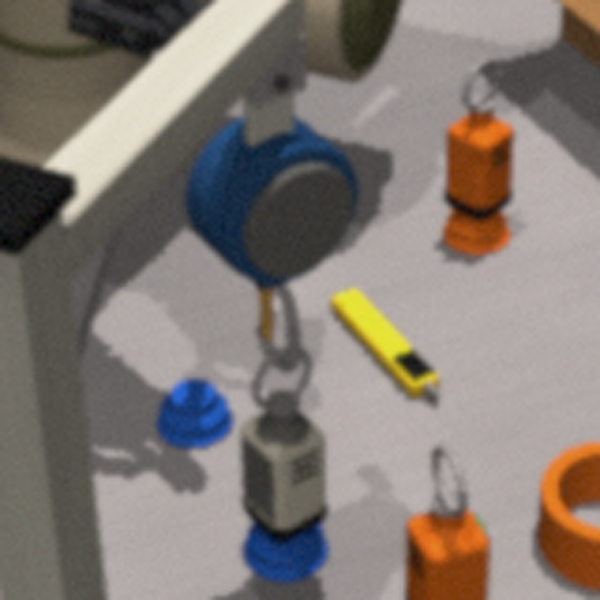

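The scene crop shows the gate (265,310) shut in front of the ring (285,375) and the lifter hanging. In the wrist view the knob is at (335,243), centre in hook axes about (-52,52,88), and the green mark is at (385,253). I bring the closed fingers over the knob.

```bash
python3 - <<'E'
from plan import *
s=sense()
for q in([-90,55,122],[-48,55,120]):
    units(h2w(q));j,e=ik(P0,h2w(q),Rq(s),s['joints']);print(j.round(2),e)
E
```

```text
lin [ 0.145  0.089 -0.006] rot [0. 0. 0.] dist 51.021959135575344 ang 0.0
[-0.63 -0.18  2.26  1.62  0.82 -0.42] 3.836930773104541e-13
lin [ 0.28   0.125 -0.005] rot [0. 0. 0.] dist 92.07627148019336 ang 0.0
[-0.52 -0.07  2.17  1.71  0.72 -0.46] 1.1368683772161603e-15
```

```bash
python3 -m jog '[{"linear":[0.07,0.06,-0.004],"rotation":[0,0,0],"grip":0},{"linear":[0.145,0.089,-0.005],"rotation":[0,0,0],"grip":0},{"linear":[0.21,0.107,-0.005],"rotation":[0,0,0],"grip":0},{"linear":[0.26,0.12,-0.005],"rotation":[0,0,0],"grip":0},{"linear":[0.28,0.125,-0.005],"rotation":[0,0,0],"grip":0},{"linear":[0.28,0.125,-0.005],"rotation":[0,0,0],"grip":0}]'
python3 - <<'E'
from plan import *
from rig import capture,calibration
s=log();print(s['force'],w2h(s['eef_pos']))
for n in("wrist",):
    p,d=capture(n);cv2.imwrite(f"pics/{n}12.png",p[:,:,::-1])
for q in([-48,54.5,107],[-48,55.5,100],[-48,55.3,93],[-48,54,85],[-48,52,77],[-48,47.5,69],[-48,42.3,60.4],[-48,40.5,58.3]):
    units(h2w(q))
E
```

```text
time_s: 13.78
eef_pos: [547.9, 13.0, 323.4]
ee_rot: [0.706, 0.681, 0.192, -0.026]
force: [-1.0, 0.4, -0.1]
grip_width: 0.006
[-0.95737749  0.40222172 -0.0968942 ] [-47.39348517  55.75827677 118.43959288]
lin [ 0.012 -0.037  0.004] rot [0. 0. 0.] dist 11.714463236472563 ang 0.0
lin [ 0.019 -0.059  0.   ] rot [0. 0. 0.] dist 18.66513643048248 ang 0.0
lin [ 0.026 -0.081  0.001] rot [0. 0. 0.] dist 25.666424313898347 ang 0.0
lin [ 0.035 -0.107  0.005] rot [0. 0. 0.] dist 33.70174317224282 ang 0.0
lin [ 0.043 -0.132  0.012] rot [0. 0. 0.] dist 41.81798978302036 ang 0.0
lin [ 0.051 -0.158  0.027] rot [0. 0. 0.] dist 50.31704176578795 ang 0.0
lin [ 0.059 -0.185  0.045] rot [0. 0. 0.] dist 59.757991724777504 ang 0.0
lin [ 0.061 -0.192  0.051] rot [0. 0. 0.] dist 62.218719355739225 ang 0.0
```

View pics/wrist12.png

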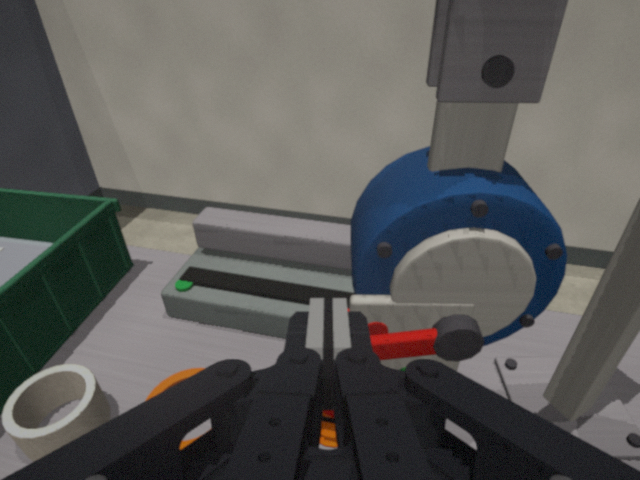

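The closed fingers stand right above the knob, with red visible below them at (328,412) and the lever bar at (405,345). I push along the arc, in two parts.

```bash
python3 -m jog '[{"linear":[0.012,-0.037,0.003],"rotation":[0,0,0],"grip":0},{"linear":[0.019,-0.059,0],"rotation":[0,0,0],"grip":0},{"linear":[0.023,-0.07,0],"rotation":[0,0,0],"grip":0},{"linear":[0.026,-0.081,0.001],"rotation":[0,0,0],"grip":0},{"linear":[0.03,-0.094,0.003],"rotation":[0,0,0],"grip":0},{"linear":[0.035,-0.107,0.005],"rotation":[0,0,0],"grip":0},{"linear":[0.039,-0.12,0.008],"rotation":[0,0,0],"grip":0},{"linear":[0.043,-0.132,0.012],"rotation":[0,0,0],"grip":0},{"linear":[0.043,-0.132,0.012],"rotation":[0,0,0],"grip":0}]'
python3 - <<'E'
from plan import *
from rig import capture,calibration
s=log();print(s['force'],w2h(s['eef_pos']))
for n in("wrist",):
    p,d=capture(n);cv2.imwrite(f"pics/{n}13.png",p[:,:,::-1])
for q in([-48,49.5,73],[-48,47,68],[-48,44.5,64],[-48,42.3,60.4],[-48,41,58.3],[-48,40,57]):
    units(h2w(q))
E
```

```text
time_s: 14.58
eef_pos: [548.2, 9.2, 281.1]
ee_rot: [0.706, 0.682, 0.192, -0.026]
force: [0.2, -0.3, 0.3]
grip_width: 0.0
[ 0.17044639 -0.32609558  0.34547088] [-48.00619584  51.97263955  76.13599616]
lin [ 0.003 -0.011  0.008] rot [0. 0. 0.] dist 4.270774504012367 ang 0.0
lin [ 0.008 -0.027  0.017] rot [0. 0. 0.] dist 9.828099457545193 ang 0.0
lin [ 0.012 -0.04   0.025] rot [0. 0. 0.] dist 14.544159860321855 ang 0.0
lin [ 0.016 -0.051  0.032] rot [0. 0. 0.] dist 18.763091047197385 ang 0.0
lin [ 0.018 -0.058  0.037] rot [0. 0. 0.] dist 21.23278478378851 ang 0.0
lin [ 0.019 -0.062  0.04 ] rot [0. 0. 0.] dist 22.86360154079702 ang 0.0
```

View pics/wrist13.png

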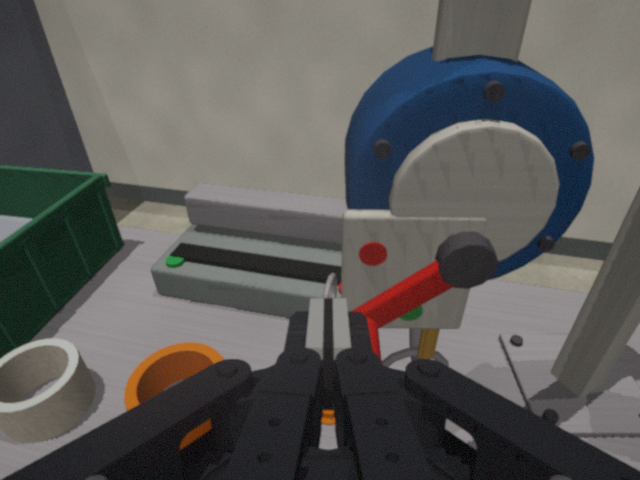

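The lever has turned about 35° (bar from (465,262) to (360,310)), and the fingers are on the upper outer side of the knob. I continue to the stop.

```bash
python3 -m jog '[{"linear":[0.003,-0.011,0.008],"rotation":[0,0,0],"grip":0},{"linear":[0.008,-0.027,0.017],"rotation":[0,0,0],"grip":0},{"linear":[0.012,-0.04,0.025],"rotation":[0,0,0],"grip":0},{"linear":[0.014,-0.046,0.029],"rotation":[0,0,0],"grip":0},{"linear":[0.016,-0.051,0.032],"rotation":[0,0,0],"grip":0},{"linear":[0.017,-0.055,0.036],"rotation":[0,0,0],"grip":0},{"linear":[0.017,-0.055,0.036],"rotation":[0,0,0],"grip":0}]'
python3 - <<'E'
from plan import *
from rig import capture,calibration
s=log();print(s['force'],w2h(s['eef_pos']))
for n in("wrist",):
    p,d=capture(n);cv2.imwrite(f"pics/{n}14.png",p[:,:,::-1])
for q in([-48,40,57],[-48,38,56],[-48,36,55]):
    units(h2w(q))
E
```

```text
time_s: 15.22
eef_pos: [550.8, -0.6, 265.3]
ee_rot: [0.706, 0.681, 0.192, -0.024]
force: [-6.2, 3.7, 9.2]
grip_width: -0.004
[-6.19963275  3.67659316  9.2035139 ] [-47.71342407  41.85777605  60.34621502]
lin [ 0.003 -0.011  0.006] rot [0. 0. 0.] dist 3.8845153154783407 ang 0.0
lin [ 0.003 -0.014  0.013] rot [0. 0. 0.] dist 5.864799699049768 ang 0.0
lin [ 0.004 -0.017  0.02 ] rot [0. 0. 0.] dist 7.981371547783162 ang 0.0
```

View pics/wrist14.png

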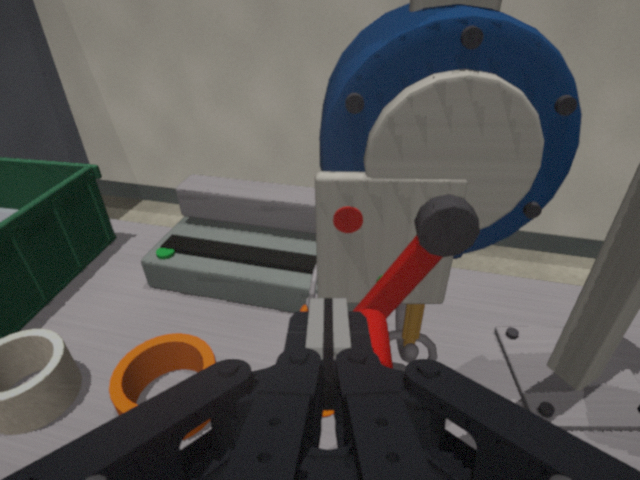

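```bash
cat > lev.py <<'E'
from plan import *
from rig import capture,calibration
import sys
c=calibration("wrist");p,d=capture("wrist");z=(p,d,c["intrinsics"],c["dist"],c["world_from_camera"])
cv2.imwrite(f"pics/{sys.argv[1]}.png",p[:,:,::-1])
hsv=cv2.cvtColor(p,cv2.COLOR_RGB2HSV);H,S,V=[hsv[...,i] for i in range(3)]
P,u,v=cloud(z,((H<6)|(H>174))&(S>150)&(V>50));h=w2h(P)
m=(h[:,0]<-30)&(h[:,0]>-75)&(h[:,2]>20)&(h[:,2]<105);h=h[m]
bar=h[(h[:,0]>-46)&(np.hypot(h[:,1],h[:,2]-96)<44)];kn=h[h[:,0]<-48]
q=bar[:,1:]-bar[:,1:].mean(0);dv=np.linalg.svd(q,full_matrices=False)[2][0]
print("bar",len(bar),"ang",np.degrees(np.arctan(-dv[1]/dv[0])),"knob",len(kn),np.median(kn,0).round(1) if len(kn) else None,kn.min(0).round(1) if len(kn) else None,kn.max(0).round(1) if len(kn) else None)
E
python3 lev.py w15
```

```text
bar 2981 ang -58.39183127097691 knob 648 [-56.4  22.9  57.6] [-73.5  18.7  51.6] [-48.   32.1  76.3]
```

```bash
cat >> lev.py <<'E'
r=np.hypot(h[:,1],h[:,2]-96);a=np.degrees(np.arctan2(96-h[:,2],h[:,1]))
for lo_,hi_ in((15,22),(22,29),(29,36),(36,43)):
    k=(r>lo_)&(r<hi_)&(a>15);print(lo_,k.sum(),np.median(a[k]).round(1),np.percentile(a[k],[5,95]).round(1))
print(sense()['force'].round(1))
E
python3 lev.py w16
```

```text
bar 2981 ang -58.39006338940046 knob 657 [-56.4  22.9  57.5] [-75.   18.5  51.1] [-48.1  32.5  76.2]
15 566 54.0 [37.9 74.5]
22 521 55.9 [44.5 70.3]
29 484 56.7 [48.  67.9]
36 459 57.0 [49.7 66.8]
[-5.6  2.6  8.5]
```

The lever reads about 57–58° with roughly 10 N of contact force, so it is at or near the stop. I press slightly further to confirm.

```bash
python3 -m jog '[{"linear":[0.002,-0.007,0.009],"rotation":[0,0,0],"grip":0},{"linear":[0.003,-0.012,0.014],"rotation":[0,0,0],"grip":0},{"linear":[0.003,-0.012,0.014],"rotation":[0,0,0],"grip":0},{"linear":[0.003,-0.012,0.014],"rotation":[0,0,0],"grip":0}]'; python3 lev.py w17
```

```text
time_s: 15.7
eef_pos: [551.3, -1.6, 264.5]
ee_rot: [0.706, 0.681, 0.192, -0.018]
force: [-17.2, 13.7, 20.7]
grip_width: -0.002
bar 3024 ang -58.22809495609765 knob 565 [-56.3  22.2  57.3] [-74.9  18.7  51.3] [-48.   32.   75.4]
15 573 53.9 [37.6 74.3]
22 521 56.3 [44.9 70.6]
29 499 57.2 [48.2 68.2]
36 459 57.7 [50.2 66.9]
[-17.1  13.4  21.3]
```

View pics/w17.png

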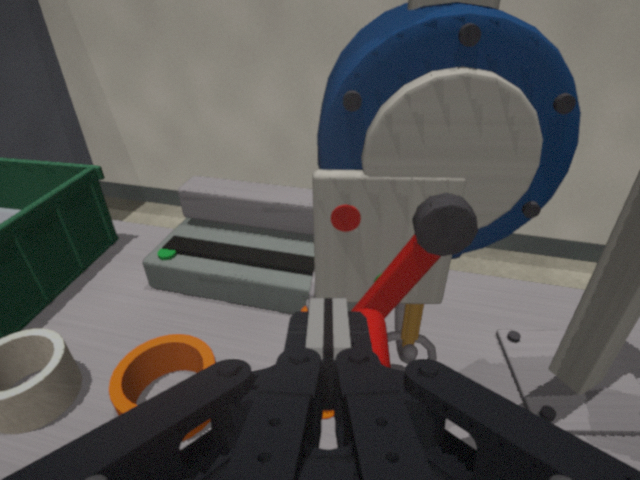

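The force tripled to about 30 N and the lever moved less than 1°, so it is on its stop. I back off up and outward, then away.

```bash
python3 - <<'E'
from plan import *
s=sense();h=w2h(s['eef_pos']);print(h)
for q in([-48,52,68],[-52,66,80],[-110,70,90],[-150,70,100]): 
    units(h2w(q));print(ik(P0,h2w(q),Rq(s),s['joints'])[1])
E
```

```text
[-47.4026512   40.82615889  59.49366861]
lin [-0.01   0.027 -0.037] rot [0. 0. 0.] dist 14.055932005868785 ang 0.0
2.0698109892691718e-13
lin [-0.033  0.061 -0.084] rot [0. 0. 0.] dist 32.79279676229714 ang 0.0
1.1368683772161603e-15
lin [-0.228  0.036 -0.101] rot [0. 0. 0.] dist 75.49951878390938 ang 0.0
6.676617453349465e-10
lin [-0.365  0.028 -0.104] rot [0. 0. 0.] dist 114.09685301588449 ang 0.0
1.0452253645931718e-11
```

```bash
python3 -m jog '[{"linear":[-0.01,0.027,-0.037],"rotation":[0,0,0],"grip":0},{"linear":[-0.033,0.061,-0.084],"rotation":[0,0,0],"grip":0},{"linear":[-0.09,0.055,-0.09],"rotation":[0,0,0],"grip":0},{"linear":[-0.16,0.045,-0.096],"rotation":[0,0,0],"grip":0},{"linear":[-0.228,0.036,-0.101],"rotation":[0,0,0],"grip":0},{"linear":[-0.3,0.032,-0.103],"rotation":[0,0,0],"grip":0},{"linear":[-0.36,0.028,-0.104],"rotation":[0,0,0],"grip":0},{"linear":[-0.36,0.028,-0.104],"rotation":[0,0,0],"grip":0},{"linear":[-0.36,0.028,-0.104],"rotation":[0,0,0],"grip":0},{"linear":[-0.36,0.028,-0.104],"rotation":[0,0,0],"grip":0}]'; python3 lev.py w18
python3 - <<'E'
from rig import capture
import cv2,numpy as np
p,_=capture("scene");q,_=capture("top")
cv2.imwrite("pics/fin.png",np.hstack([cv2.resize(p[180:340,220:380,::-1],(400,400)),cv2.resize(q[80:320,150:390,::-1],(400,400))]))
E
```

```text
time_s: 16.58
eef_pos: [446.4, 3.7, 304.5]
ee_rot: [0.706, 0.681, 0.192, -0.019]
force: [0.1, -0.5, 0.2]
grip_width: 0.0
bar 1096 ang -60.25999324000803 knob 678 [-62.7  27.5  56. ] [-66.   19.7  45. ] [-48.1  34.1  59.6]
15 212 53.8 [37.4 73.6]
22 196 56.0 [44.9 69.6]
29 190 56.8 [48.3 67.5]
36 179 57.3 [50.3 66.2]
[-0.2  0.8  0.2]
```

View pics/w18.png

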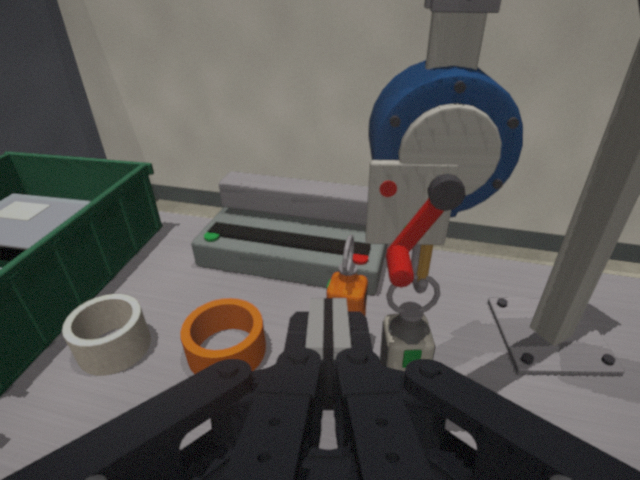

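View pics/fin.png

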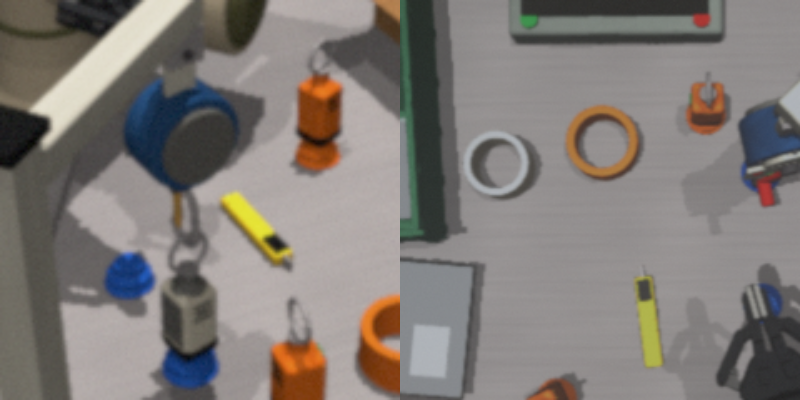

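The wrist view shows the lever down at its stop (pivot (447,190) to knob (400,262)). The gate (425,265) is shut in front of the ring (413,295), the lifter hangs still, and the gripper touches nothing. The bystanders are where they were, so I hand in.

```bash
python3 -c "
from rig import finish_job
print(finish_job())"
```

```text
the job is handed in; nothing more can be done
None
```

The lifter is hanging on the snap hook with the gate shut behind its ring, and the red lever was then swung down to its free stop. I handed the job in at about 16.7 s of the 56 s allowed.

**How it went:** An orange look-alike stood where a tilted gripper needed to be. I first pinched the lifter by its ring from above, moved it to open table and set it down turned to the hook's direction. I then regrasped it by the grip panels, pushed the ring in over the nose and through the gate, lowered it to the seat and let go.

**Last checks:**
- **Hanging:** the ring wire measured at seat height and the load on the wrist fell from about 6 N to under 1 N. Later scene and wrist pictures show the gate closed in front of the ring and the lifter still.
- **Lever:** the pictures put it at about 57–59°, not quite the nominal 60°. At the end, pressing with about 30 N moved it less than 1°, so I took it to be on its stop. It stayed there after I backed off.
- **Other things:** the bystanders and look-alikes in the last crops look unmoved; the sanitiser was outside those crops and not checked again. The gripper touches nothing.

**Disagreement:** before I pushed it, the lever measured about 0.15 rad below level instead of exactly 0. The first top picture already suggested this, and I had not touched the lever by then.

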